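# Ready the gel-viewing light boxes

### The arm

A 7-joint arm with a two-finger parallel gripper is mounted at the origin on the work surface. World frame = base frame: x ahead of the robot, y to its left, z up, the work surface at z = 0. Lengths are in mm, angles in rad, forces in N, time in s.
With the tool pointing down it reaches from about 425 to 825 mm from the base axis. Payload 3.6 kg.
Tool frame: the origin (TCP) lies at the very end of the fingers, on their centre line; the grasp point (between the pads) lies 19 mm behind it (robot.grip_point_offset is the distance from the TCP to the grasp point, in mm); x points along the fingers, z is the direction in which the jaws open and shut, and the axes are right-handed (so a half turn about x gives the same grasp; the last joint's range is limited). The gripper opens to 85 mm and grips with 20 to 120 N. Pads are 22 mm wide; open, the fingers measure 114 mm over their backs; the gripper's body (76 mm by 85 mm) begins 54 mm behind the grasp point. The pads swing forward as they close: fully open they stand 13 mm farther back than shut.
Start: joints at [1.286, 0.615, -0.013, 1.423, 0.008, 1.103, -0.04], TCP at [165.733, -628.486, 231.297] pointing down, gripper open.
Joint ranges: [-3.12, 3.12], [-0.3, 2.06], [-1.34, 1.32], [0.26, 2.42], [-1.36, 4.5], [0.01, 1.98], [-2.84, 2.84]. Speed limits (rad/s): [2.79, 2.79, 3.14, 3.14, 3.14, 3.14, 3.14].

### API

Orientations are given as a unit quaternion [x, y, z, w].
In Python, from station import get_state, eyes, workorder, silhouettes, robot gives the robot as it stands.
- The arm moves only by the tool drive_tool, never from a script. Its argument "series" is one flat list of numbers, 4 for each row, row after row: the shift along the tool's x, y, z in m, then the turn about the tool's x in rad. A call has 1 to 8 rows; each row is the pose to reach, as a shift and turn from the pose commanded when the call began, along the tool's axes at that moment; what a row does not reach only later rows make up. A row lasts 1/8 s, in which the tool goes at most 62.5 mm and 10.7 degrees, less where a joint would pass 70% of its speed; a pose out of reach is approached as far as the arm can. A call with a gripper value outside its range is refused whole. "grip" is the opening in per cent of the stroke, from 0 (shut) to 100 (fully open), set as the call begins (left out, the last holds). The fingers move at their own pace and stop on an object; "newtons" is the grip in N (left out, the last holds). Time passes only in rows, so rows that repeat a pose let the fingers close. It gives the time, the measured TCP pose, the force and the opening at its end, in the units of the state.
- get_state(): the state, without advancing time (a new reading comes with each control period).
- eyes.camera(name): name is "scene" or "top" or "wrist"; returns the picture (384x512x3 uint8, blue, green, red); there is no depth.
- eyes.camera_info(name): a dict with "K" (3x3 intrinsics, pixels), "k1" (the pictures are not rectified: a ray, as slopes to the right and down, at radius r is drawn at 1 + k1 r^2 times it, then the intrinsics apply), "R" (3x3) and "t" (3): a world point X has camera coordinates R X + t; the wrist camera has in their place "T_tool_cam" (4x4, takes a point from camera to tool coordinates, whose origin is the TCP and whose axes are the tool frame's). Camera axes: x right, y down, z forward; pixel columns grow to the right and rows downward; lengths in mm; the calibration is good to about 2 mm. A picture is of the moment at which its call begins: read the wrist's pose just before it. camera_info takes no time and is no camera call.
- workorder.job_done(): hands the job in, once; it reports no verdict.
Trained networks look in the newest picture that a camera, given by its name, has taken for a name from the list of things; names that differ only in an ending like _2 or _b are one class to them, and where a whole thing is asked for, a point or a joint stands for the part that bears it (a point fixed in the world has none). Each returns a list of dicts, best first, with "score" (0 to 1); they miss things now and then, are a little off and sometimes report something else, mostly with a low value. They report only what shows in the picture. A call takes as long as a camera call. They do not tell look-alikes from the thing itself.
- silhouettes(camera, query): "mask" (384x512 bool, what is visible of it) and "box" ([centre column, centre row, width, height] in pixels, round what is visible of it).
The state is a dict: "time": time; "q": joint angles; "qd": joint speeds; "joint_torque": joint torques, N m; "tcp_pos": TCP position; "eef_rot": TCP orientation; "force": force on the tool from outside, world axes, zero at the start; "ft_torque": the same for the moment, N m; "width": opening from 0.0 (shut) to 1.0 (fully open).
Only numpy, scipy, OpenCV 4.12 (cv2) and the standard library are available. Lean on these libraries where they do the work, as an engineer would, in place of code of your own. Each camera call takes 0.05 s, during which the arm holds its last target. There are 200 camera calls.

### The job

Slide the lamp dimmer fully off before any shutter comes out, then fit every filter plate lying on the bench into the light box of its own colour, edge tucked under the box's retaining lip and the plate down flat behind the low stop. Where a black shutter is in the way take it out first and lay it flat in the steel tray, but leave the shutter in any box for which no filter is laid out. When all the plates are in place, slide the dimmer fully on; do not disturb the jar, the timer or the tip box.

Things in the scene. Friction and masses are not known exactly. Their poses are not given: they have to be found in the camera images.
- box_orange: fixed light box, white, orange lip and orange strip on the side opposite the lip, 124 mm (x) x 100 mm (y). Origin: centre of its underside on the bench; z up. Which colour stands in which of three places varies. Pocket for a plate: x -47 to +47, y -38 to +38 mm; wall with lip at x = -47, low stop 5 mm high and 12 mm thick at x = +47, side guides 4 mm high at y = +-38
- orange_seat (a point): centre of the orange box's level plate seat (lit window), 30 mm above the box's origin, axes as the box. A seated plate's origin lies here, with 2 mm of play in x, 3 mm in y
- orange_lip (a point): middle of the orange lip's free lower edge, x = -37 mm in the box frame, 11 mm above the seat: the lip overhangs the wall by 10 mm and is 6 mm thick. A plate goes in tilted about 15 degrees, its edge on the lip side down, 1 to 2 mm above the seat, moves to -x up to the wall, then its +x edge is lowered behind the stop. It comes out the opposite way
- box_green: fixed light box, white, green lip and green strip on the side opposite the lip, 124 mm (x) x 100 mm (y). Origin: centre of its underside on the bench; z up. Which colour stands in which of three places varies. Pocket for a plate: x -47 to +47, y -38 to +38 mm; wall with lip at x = -47, low stop 5 mm high and 12 mm thick at x = +47, side guides 4 mm high at y = +-38
- green_seat (a point): centre of the green box's level plate seat (lit window), 30 mm above the box's origin, axes as the box. A seated plate's origin lies here, with 2 mm of play in x, 3 mm in y
- green_lip (a point): middle of the green lip's free lower edge, x = -37 mm in the box frame, 11 mm above the seat: the lip overhangs the wall by 10 mm and is 6 mm thick. A plate goes in tilted about 15 degrees, its edge on the lip side down, 1 to 2 mm above the seat, moves to -x up to the wall, then its +x edge is lowered behind the stop. It comes out the opposite way
- box_blue: fixed light box, white, blue lip and blue strip on the side opposite the lip, 124 mm (x) x 100 mm (y). Origin: centre of its underside on the bench; z up. Which colour stands in which of three places varies. Pocket for a plate: x -47 to +47, y -38 to +38 mm; wall with lip at x = -47, low stop 5 mm high and 12 mm thick at x = +47, side guides 4 mm high at y = +-38
- blue_seat (a point): centre of the blue box's level plate seat (lit window), 30 mm above the box's origin, axes as the box. A seated plate's origin lies here, with 2 mm of play in x, 3 mm in y
- blue_lip (a point): middle of the blue lip's free lower edge, x = -37 mm in the box frame, 11 mm above the seat: the lip overhangs the wall by 10 mm and is 6 mm thick. A plate goes in tilted about 15 degrees, its edge on the lip side down, 1 to 2 mm above the seat, moves to -x up to the wall, then its +x edge is lowered behind the stop. It comes out the opposite way
- filter_orange: orange filter plate, loose, flat on the bench at the start (may be absent): 90 mm (its x) x 70 mm (its y) x 6 mm, 90 g, the same either way round, with an upright grip rib along its x on top, in the middle: 45 mm long, 14 mm thick, from 6 to 40 mm above the underside. Origin: centre of the underside; z up
- filter_green: green filter plate, loose, flat on the bench at the start (may be absent): 90 mm (its x) x 70 mm (its y) x 6 mm, 90 g, the same either way round, with an upright grip rib along its x on top, in the middle: 45 mm long, 14 mm thick, from 6 to 40 mm above the underside. Origin: centre of the underside; z up
- filter_blue: blue filter plate, loose, flat on the bench at the start (may be absent): 90 mm (its x) x 70 mm (its y) x 6 mm, 90 g, the same either way round, with an upright grip rib along its x on top, in the middle: 45 mm long, 14 mm thick, from 6 to 40 mm above the underside. Origin: centre of the underside; z up
- shutter_orange: black shutter plate with a light grey rib, seated in the orange light box at the start (may be absent; the shutters look alike): 90 mm (its x) x 70 mm (its y) x 6 mm, 90 g, the same either way round, with an upright grip rib along its x on top, in the middle: 45 mm long, 14 mm thick, from 6 to 40 mm above the underside. Origin: centre of the underside; z up
- shutter_green: black shutter plate with a light grey rib, seated in the green light box at the start (may be absent; the shutters look alike): 90 mm (its x) x 70 mm (its y) x 6 mm, 90 g, the same either way round, with an upright grip rib along its x on top, in the middle: 45 mm long, 14 mm thick, from 6 to 40 mm above the underside. Origin: centre of the underside; z up
- shutter_blue: black shutter plate with a light grey rib, seated in the blue light box at the start (may be absent; the shutters look alike): 90 mm (its x) x 70 mm (its y) x 6 mm, 90 g, the same either way round, with an upright grip rib along its x on top, in the middle: 45 mm long, 14 mm thick, from 6 to 40 mm above the underside. Origin: centre of the underside; z up
- tray: shallow steel tray, fixed, 130 mm (x) x 260 mm (y), wall 4 mm thick and 12 mm high. Origin: centre of its underside; its inner floor is 4 mm up, level. Three shutters fit side by side along its y, 76 mm apart, with their x along the tray's x
- dimmer (a joint): lamp dimmer on the bench: yellow grip on a track, travel 0 (off) to 0.070 m (full on), moving to world +y as the value grows; somewhere above 0.03 at the start; it takes about 1.5 N and stays where it is left
- dimmer_top (a point): centre of the top of the dimmer's yellow grip; the grip moves with the joint and can be pushed sideways with closed fingertips about 10 mm below this point
- jar: small jar, 40 mm across, 50 mm high, bystander; origin: centre of its underside
- timer: white bench timer 70 x 60 x 22 mm, bystander; origin: centre of its underside
- tip_box: blue pipette-tip box 85 x 120 x 54 mm, bystander; origin: centre of its underside
Things that resemble listed ones, but are neither listed nor needed, are in the scene too. There is more than one size of the filter_blue; the one meant has the size given above.

How it is judged (in metres and radians):
On the way, in this order (a step that is already met when the one before it is completed fails the run):
1. the dimmer is fully off (value of joint dimmer below 0.008 m), for 0.2 s.
2. all filters are seated in their boxes, removed shutters lie in the tray, the others are still seated (x of filter_orange in the frame of box_orange between -0.005 and 0.005 m and y of filter_orange in the frame of box_orange between -0.006 and 0.006 m and z of filter_orange in the frame of box_orange between 0.027 and 0.033 m and angle between each of filter_orange, filter_green, filter_blue's own z axis and vertical below 0.06 rad and angle between the x axis of filter_orange and the x axis of box_orange, either way round below 0.12 rad and linear speed of each of filter_orange, filter_green, filter_blue below 0.03 m/s and x of filter_green in the frame of box_green between -0.005 and 0.005 m and y of filter_green in the frame of box_green between -0.006 and 0.006 m and z of filter_green in the frame of box_green between 0.027 and 0.033 m and angle between the x axis of filter_green and the x axis of box_green, either way round below 0.12 rad and x of filter_blue in the frame of box_blue between -0.005 and 0.005 m and y of filter_blue in the frame of box_blue between -0.006 and 0.006 m and z of filter_blue in the frame of box_blue between 0.027 and 0.033 m and angle between the x axis of filter_blue and the x axis of box_blue, either way round below 0.12 rad and ((x of filter_orange in the frame of box_orange between -0.005 and 0.005 m and y of filter_orange in the frame of box_orange between -0.006 and 0.006 m and z of filter_orange in the frame of box_orange between 0.027 and 0.033 m and angle between filter_orange's own z axis and vertical below 0.06 rad and angle between the x axis of filter_orange and the x axis of box_orange, either way round below 0.12 rad and linear speed of filter_orange below 0.03 m/s) or (x of shutter_orange in the frame of box_orange between -0.005 and 0.005 m and y of shutter_orange in the frame of box_orange between -0.006 and 0.006 m and z of shutter_orange in the frame of box_orange between 0.027 and 0.033 m and angle between shutter_orange's own z axis and vertical below 0.06 rad and angle between the x axis of shutter_orange and the x axis of box_orange, either way round below 0.12 rad and linear speed of shutter_orange below 0.03 m/s)) and ((x of filter_green in the frame of box_green between -0.005 and 0.005 m and y of filter_green in the frame of box_green between -0.006 and 0.006 m and z of filter_green in the frame of box_green between 0.027 and 0.033 m and angle between filter_green's own z axis and vertical below 0.06 rad and angle between the x axis of filter_green and the x axis of box_green, either way round below 0.12 rad and linear speed of filter_green below 0.03 m/s) or (x of shutter_green in the frame of box_green between -0.005 and 0.005 m and y of shutter_green in the frame of box_green between -0.006 and 0.006 m and z of shutter_green in the frame of box_green between 0.027 and 0.033 m and angle between shutter_green's own z axis and vertical below 0.06 rad and angle between the x axis of shutter_green and the x axis of box_green, either way round below 0.12 rad and linear speed of shutter_green below 0.03 m/s)) and ((x of filter_blue in the frame of box_blue between -0.005 and 0.005 m and y of filter_blue in the frame of box_blue between -0.006 and 0.006 m and z of filter_blue in the frame of box_blue between 0.027 and 0.033 m and angle between filter_blue's own z axis and vertical below 0.06 rad and angle between the x axis of filter_blue and the x axis of box_blue, either way round below 0.12 rad and linear speed of filter_blue below 0.03 m/s) or (x of shutter_blue in the frame of box_blue between -0.005 and 0.005 m and y of shutter_blue in the frame of box_blue between -0.006 and 0.006 m and z of shutter_blue in the frame of box_blue between 0.027 and 0.033 m and angle between shutter_blue's own z axis and vertical below 0.06 rad and angle between the x axis of shutter_blue and the x axis of box_blue, either way round below 0.12 rad and linear speed of shutter_blue below 0.03 m/s)) and ((x of shutter_orange in the frame of tray between -0.035 and 0.035 m and y of shutter_orange in the frame of tray between -0.105 and 0.105 m and z of shutter_orange in the frame of tray between 0.001 and 0.008 m and angle between shutter_orange's own z axis and vertical below 0.06 rad and linear speed of shutter_orange below 0.03 m/s) or (x of shutter_orange in the frame of box_orange between -0.005 and 0.005 m and y of shutter_orange in the frame of box_orange between -0.006 and 0.006 m and z of shutter_orange in the frame of box_orange between 0.027 and 0.033 m and angle between shutter_orange's own z axis and vertical below 0.06 rad and angle between the x axis of shutter_orange and the x axis of box_orange, either way round below 0.12 rad and linear speed of shutter_orange below 0.03 m/s)) and ((x of shutter_green in the frame of tray between -0.035 and 0.035 m and y of shutter_green in the frame of tray between -0.105 and 0.105 m and z of shutter_green in the frame of tray between 0.001 and 0.008 m and angle between shutter_green's own z axis and vertical below 0.06 rad and linear speed of shutter_green below 0.03 m/s) or (x of shutter_green in the frame of box_green between -0.005 and 0.005 m and y of shutter_green in the frame of box_green between -0.006 and 0.006 m and z of shutter_green in the frame of box_green between 0.027 and 0.033 m and angle between shutter_green's own z axis and vertical below 0.06 rad and angle between the x axis of shutter_green and the x axis of box_green, either way round below 0.12 rad and linear speed of shutter_green below 0.03 m/s)) and ((x of shutter_blue in the frame of tray between -0.035 and 0.035 m and y of shutter_blue in the frame of tray between -0.105 and 0.105 m and z of shutter_blue in the frame of tray between 0.001 and 0.008 m and angle between shutter_blue's own z axis and vertical below 0.06 rad and linear speed of shutter_blue below 0.03 m/s) or (x of shutter_blue in the frame of box_blue between -0.005 and 0.005 m and y of shutter_blue in the frame of box_blue between -0.006 and 0.006 m and z of shutter_blue in the frame of box_blue between 0.027 and 0.033 m and angle between shutter_blue's own z axis and vertical below 0.06 rad and angle between the x axis of shutter_blue and the x axis of box_blue, either way round below 0.12 rad and linear speed of shutter_blue below 0.03 m/s))), for 0.3 s.
3. the dimmer is fully on (value of joint dimmer above 0.062 m), for 0.2 s.
At the end, for the whole second after the job is handed in: each filter present, and each shutter of a box without a filter, seated in its own box (5 mm in x, 6 mm in y, 3 mm in height, tilt under 0.06 rad, turned under 0.12); the other shutters flat inside the tray (origin within 35 mm x, 105 mm y of its centre); all at rest; dimmer above 0.062 (all of step 2 and value of joint dimmer above 0.062 m); the robot touches nothing.
It fails at once if the jar is pushed more than 30 mm or tipped (distance of jar from where it was at the start of the episode above 0.03 m or angle between jar's own z axis and vertical above 0.6 rad).
It fails at once if the timer is pushed more than 30 mm or tipped (distance of timer from where it was at the start of the episode above 0.03 m or angle between timer's own z axis and vertical above 0.6 rad).
It fails at once if the tip box is pushed more than 30 mm or tipped (distance of tip_box from where it was at the start of the episode above 0.03 m or angle between tip_box's own z axis and vertical above 0.6 rad).
It fails at once if a shutter is lifted out while the dimmer is not off (value of joint dimmer above 0.02 m and height (world z) of any of shutter_orange, shutter_green, shutter_blue above 0.055 m).
Of filter_orange, filter_green, filter_blue only 2 to 3 are there at a start; the rules pass over those that are not, and their reading is None.
Of shutter_orange, shutter_green, shutter_blue only 2 to 3 are there at a start; the rules pass over those that are not, and their reading is None.
At some moment in a run one of filter_orange, filter_green, filter_blue may be knocked a few centimetres aside while the robot is not near it.
Once in a run the grip may slacken for a moment while it holds something.
It also fails if it takes over 210 s, if anything falls off the work surface, if the arm or the gripper's body presses on something with over 40 N, if the wrist force passes 120 N, or if a joint passes its speed limit or range.

## Working session

There is one attempt and no reset: what is moved stays moved. The work goes in short steps, Python scripts to look and compute and a tool call to move; the robot and the scene stay as the last step left them, time stands still between calls to the robot, and variables do not carry over. Pictures are saved under pics/ and viewed, about 12 in all and at most 16, crops included, and the job is handed in when it is done.

Besides the shell and the picture viewer there is one more tool, called after "Request:" as name(argument=value, ...) on one line, values as JSON. drive_tool: Moves the arm, as the interface text tells. Its arguments: {"type":"object","properties":{"series":{"type":"array"},"grip":{"type":"number"},"newtons":{"type":"number"}},"required":["series"]}

```bash
ls; mkdir -p pics; cat > h.py <<'E'
import numpy as np, cv2
from station import get_state, eyes, workorder, silhouettes, robot
from scipy.spatial.transform import Rotation as Rn
def cam(n):
    i=eyes.camera_info(n); K=np.array(i["K"]); k1=i["k1"]
    if "R" in i: return K,k1,np.array(i["R"]),np.array(i["t"])
    s=get_state(); Rt=Rn.from_quat(s["eef_rot"]).as_matrix(); p=np.array(s["tcp_pos"])
    T=np.array(i["T_tool_cam"]); Rwc=Rt@T[:3,:3]; c=Rt@T[:3,3]+p
    return K,k1,Rwc.T,-Rwc.T@c
def pix(C,X):
    K,k1,R,t=C; X=np.atleast_2d(X)@R.T+t; u=X[:,:2]/X[:,2:]; u=u*(1+k1*(u**2).sum(1,keepdims=True))
    return u@K[:2,:2].T+K[:2,2]
def ray(C,uv,z):
    K,k1,R,t=C; uv=np.atleast_2d(uv).astype(float); d=(uv-K[:2,2])@np.linalg.inv(K[:2,:2]).T; u=d.copy()
    for _ in range(20): u=d/(1+k1*(u**2).sum(1,keepdims=True))
    v=np.c_[u,np.ones(len(u))]@R; c=-R.T@t
    return c+v*((z-c[2])/v[:,2:])
E
python3 - <<'E'
from h import *
s=get_state(); print({k:np.round(v,3) for k,v in s.items()})
for n in("scene","top","wrist"):
    im=eyes.camera(n); cv2.imwrite(f"pics/{n}0.png",im)
    i=eyes.camera_info(n); print(n,i)
E
```

```text
pics
{'time': np.float64(0.0), 'q': array([ 1.287,  0.616, -0.013,  1.425,  0.008,  1.103, -0.04 ]), 'qd': array([-0.   ,  0.001, -0.   , -0.001, -0.001,  0.001,  0.001]), 'joint_torque': array([ 0.0000e+00, -4.6922e+01,  2.5900e-01, -1.7104e+01,  1.0000e-02,
        1.0000e-02, -0.0000e+00]), 'tcp_pos': array([ 165.502, -627.772,  230.118]), 'eef_rot': array([ 0.432,  0.561, -0.431,  0.559]), 'force': array([-0.27 , -0.624,  0.027]), 'ft_torque': array([-0.008, -0.03 ,  0.003]), 'width': np.float64(0.999)}
scene {'K': array([[445.31173024,   0.        , 253.3808707 ],
       [  0.        , 445.31173024, 187.17849086],
       [  0.        ,   0.        ,   1.        ]]), 'k1': -0.17513999024903443, 'R': array([[-0.38214868,  0.92409305,  0.00379655],
       [ 0.6909626 ,  0.28846333, -0.66284205],
       [-0.6136229 , -0.25068094, -0.74874963]]), 't': array([ 215.88912551, -376.19963768, 1522.31117276])}
top {'K': array([[354.20254706,   0.        , 253.82420727],
       [  0.        , 354.20254706, 186.9125391 ],
       [  0.        ,   0.        ,   1.        ]]), 'k1': -0.09146527876594754, 'R': array([[-2.53829510e-03, -9.99996728e-01,  3.17230852e-04],
       [-9.99185548e-01,  2.52346036e-03, -4.02724893e-02],
       [ 4.02715570e-02, -4.19195944e-04, -9.99188684e-01]]), 't': array([ 23.21756253, 590.86974813, 995.01906232])}
wrist {'K': array([[287.04443123,   0.        , 255.799505  ],
       [  0.        , 287.04443123, 196.19977115],
       [  0.        ,   0.        ,   1.        ]]), 'k1': -0.02373316751639267, 'T_tool_cam': array([[ 3.83929979e-04, -3.06374865e-01,  9.51910865e-01,
        -1.41546301e+02],
       [-4.50346083e-04, -9.51910892e-01, -3.06374692e-01,
         7.91048632e+01],
       [ 9.99999825e-01, -3.11062900e-04, -5.03441848e-04,
         5.94732571e-01],
       [ 0.00000000e+00,  0.00000000e+00,  0.00000000e+00,
         1.00000000e+00]])}
```

View pics/top0.png

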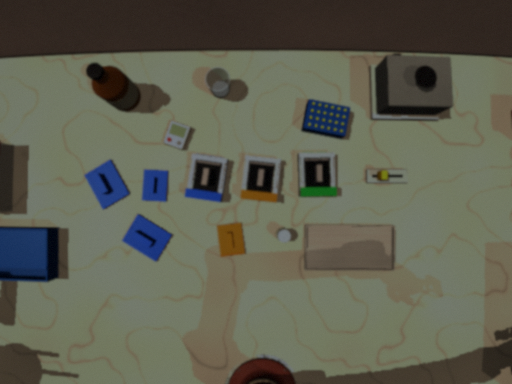

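View pics/scene0.png

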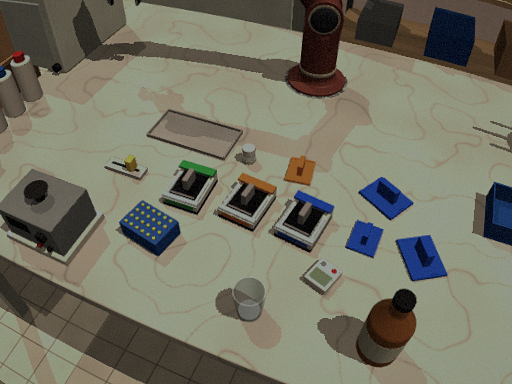

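```bash
python3 - <<'E'
from h import *
C=cam("top")
H=dict(box=30,filter=5,shutter=36,tray=8,dimmer=20,jar=50,timer=22,tip=54)
for q in "box_orange box_green box_blue filter_orange filter_green filter_blue shutter_orange tray dimmer jar timer tip_box".split():
    h=H[q.split("_")[0]]
    for d in silhouettes("top",q)[:4]:
        m=d["mask"].astype(np.uint8)
        if m.sum()<5: continue
        cs,_=cv2.findContours(m,0,1); c=max(cs,key=cv2.contourArea)[:,0,:]
        P=ray(C,c,h)[:,:2].astype(np.float32); (ce,sz,an)=cv2.minAreaRect(P)
        print(q,round(float(d["score"]),2),np.round(d["box"]),"ctr",np.round(ce),"sz",np.round(sz),"an",round(an,1))
E
```

```text
box_orange 0.96 [259. 181.  39.  48.] ctr [615.   4.] sz [101. 126.] an 82.7
box_green 0.75 [319. 174.  39.  44.] ctr [ 629. -154.] sz [110. 124.] an 89.8
box_blue 0.75 [206. 179.  44.  43.] ctr [619. 155.] sz [104. 126.] an 81.2
box_blue 0.23 [180. 138.  30.  29.] ctr [738. 239.] sz [64. 71.] an 70.0
filter_orange 0.64 [315. 172.  41.  44.] ctr [ 630. -160.] sz [110. 124.] an 89.8
filter_orange 0.59 [231. 238.  26.  31.] ctr [443.  90.] sz [89. 70.] an 7.5
filter_blue 0.86 [109. 185.  44.  47.] ctr [601. 452.] sz [117.  92.] an 29.5
filter_blue 0.63 [318. 173.  23.  28.] ctr [ 634. -159.] sz [73. 81.] an 89.9
filter_blue 0.56 [155. 186.  29.  28.] ctr [599. 308.] sz [73. 90.] an 90.0
filter_blue 0.51 [318. 176.  38.  45.] ctr [ 628. -158.] sz [127. 113.] an 0.0
shutter_orange 0.73 [260. 177.  30.  31.] ctr [620.   5.] sz [73. 84.] an 82.8
shutter_orange 0.44 [179. 138.  28.  30.] ctr [736. 237.] sz [66. 73.] an 70.7
tray 0.62 [348. 251.  92.  51.] ctr [ 417. -252.] sz [263. 138.] an 88.4
dimmer 0.4 [384. 175.  10.  14.] ctr [ 624. -345.] sz [29. 29.] an 88.9
dimmer 0.23 [154. 185.  28.  32.] ctr [597. 305.] sz [70. 85.] an 90.0
jar 0.51 [281. 236.  13.  13.] ctr [459. -56.] sz [39. 35.] an 44.8
timer 0.77 [178. 138.  30.  28.] ctr [739. 240.] sz [64. 68.] an 70.5
tip_box 0.89 [325. 117.  48.  37.] ctr [ 778. -177.] sz [124.  98.] an 80.3
```

The top view shows the orange filter at (231,238) and the correctly sized blue filter at (155,186); the two bigger blue plates are look-alikes. No green filter is laid out. The boxes are blue (206,179), orange (261,179) and green (318,175). The dimmer grip is at (384,175). In the scene view all three boxes seem to hold black shutters, with their coloured lips on the robot side.

```bash
python3 - <<'E'
from h import *
s=get_state(); print(np.round(Rn.from_quat(s["eef_rot"]).as_matrix(),3))
a=cv2.imread("pics/scene0.png")[140:260,95:345]; t=cv2.imread("pics/top0.png")[145:205,180:410]
g=lambda x:np.clip(255*(x/255.)**.7,0,255).astype(np.uint8)
a=cv2.resize(g(a),(800,384),interpolation=2); t=cv2.resize(g(t),(800,209),interpolation=2)
cv2.imwrite("pics/c1.png",np.vstack([a,t]))
E
```

```text
[[ 0.     0.967  0.255]
 [ 0.     0.255 -0.967]
 [-1.     0.    -0.   ]]
```

View pics/c1.png

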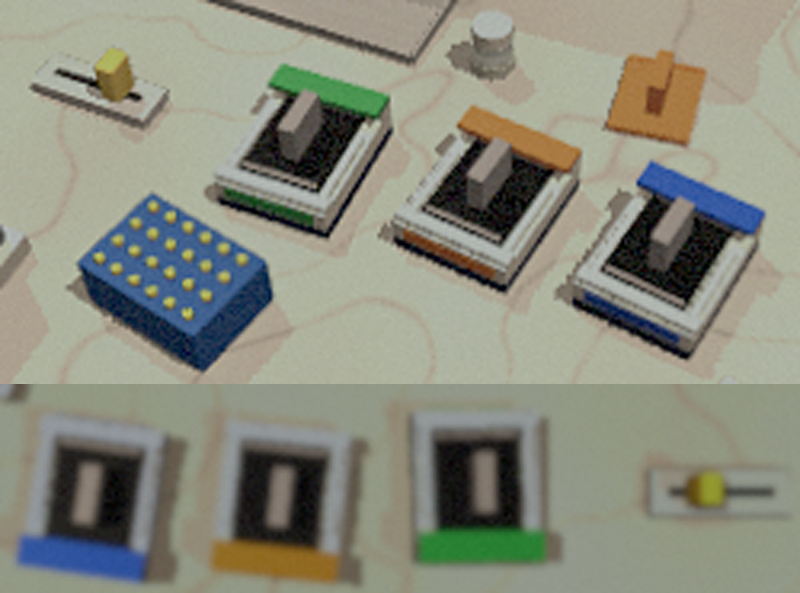

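All three boxes hold shutters. Each has its lip on the robot side, and the green one stays as it is. The dimmer grip sits left of the middle of its slot. Next I triangulate the dimmer top and plan the approach.

```bash
cat >> h.py <<'E'
def go(P,a=None,st=None):
    """P list of xyz (mm), a yaw deg; prints tool-frame shifts in m + turn from measured pose"""
    s=get_state(); R=Rn.from_quat(s["eef_rot"]).as_matrix(); p=np.array(s["tcp_pos"])
    a0=np.degrees(np.arctan2(R[1,1],R[0,1])); a=a0 if a is None else a
    print("tcp",p.round(1),"yaw",round(a0,2),"w",round(float(s["width"]),3),"F",np.round(s["force"],1),"t",round(s["time"],1))
    for X in np.atleast_2d(P): print("  to",np.round(X,1),"->",np.round(R.T@(X-p)/1000,4),"turn",round(-np.radians(a-a0),4))
def tri(C1,u1,C2,u2):
    from scipy.optimize import least_squares
    f=lambda X:np.r_[(pix(C1,X)-u1).ravel(),(pix(C2,X)-u2).ravel()]
    r=least_squares(f,[600,0,30]); return r.x.round(1),r.fun.round(1)
E
python3 - <<'E'
from h import *
T=cam("top");S=cam("scene")
print("dimmer top",tri(T,[384.7,175.5],S,[130.3,157]))
print("slot ends",ray(T,[[372,175.8],[403,175.8]],8).round(1))
def f(x,y): return [95+x/3.2,140+y/3.2]
def g(x,y): return [180+x/3.478,145+(y-384)/3.478]
# box rib tops
for n,s,t in (("g",(305,100),(484,480)),("o",(492,148),(281,497)),("b",(674,206),(88,494))): print(n,tri(T,g(*t),S,f(*s)))
go([[624,-295,120]],0)
E
```

```text
dimmer top (array([ 619.4, -339. ,   54.1]), array([-0.3,  0.2, -0.4, -0.1]))
slot ends [[ 622.3 -319.7    8. ]
 [ 622.3 -412.     8. ]]
g (array([ 624.9, -150. ,   79.6]), array([-0.9,  0.4, -0.9, -0.1]))
o (array([612.6,   5.2,  76.8]), array([-0.8,  0.3, -0.8, -0. ]))
b (array([615.4, 152.4,  79. ]), array([-0.6,  0.2, -0.6,  0. ]))
tcp [ 165.8 -628.5  231.3] yaw 14.78 w 1.0 F [0.4 0.1 0.3] t 0.8
  to [ 624 -295  120] -> [ 0.1113  0.5281 -0.2056] turn 0.2579
```

Request:
drive_tool(series=[0.0,0.528,-0.205,0.258,0.0,0.528,-0.205,0.258,0.0,0.528,-0.205,0.258,0.0,0.528,-0.205,0.258,0.0,0.528,-0.205,0.258,0.0,0.528,-0.205,0.258,0.0,0.528,-0.205,0.258,0.0,0.528,-0.205,0.258], grip=0)

```text
time: 1.75
tcp_pos: [571.8, -333.5, 231.6]
eef_rot: [0.5, 0.5, -0.5, 0.5]
force: [1.0, -2.1, -0.2]
width: 0.002
```

Request:
drive_tool(series=[0.0,0.0,0.0,0.0,0.0,0.0,0.0,0.0,0.0,0.0,0.0,0.0])

```text
time: 2.12
tcp_pos: [568.6, -336.8, 231.5]
eef_rot: [-0.5, -0.499, 0.502, -0.499]
force: [-0.7, 0.0, -0.1]
width: 0.001
```

```bash
python3 - <<'E'
from h import *
go([[622,-285,150]],0)
C=cam("wrist"); im=eyes.camera("wrist"); cv2.imwrite("pics/w1.png",im)
W=C
for q in("dimmer","dimmer_top"):
  for d in silhouettes("wrist",q)[:2]: print(q,d["score"],np.round(d["box"]),ray(C,d["box"][:2],45).round(1))
E
```

```text
tcp [ 568.6 -336.8  231.5] yaw -0.22 w 0.001 F [-0.7  0.  -0.1] t 2.1
  to [ 622 -285  150] -> [ 0.0813  0.0533 -0.0521] turn -0.0038
dimmer 0.82 [258. 127.  22.  27.] [[ 623.1 -340.    45. ]]
dimmer_top 0.89 [258. 128.  19.  32.] [[ 622.4 -340.5   45. ]]
```

View pics/w1.png

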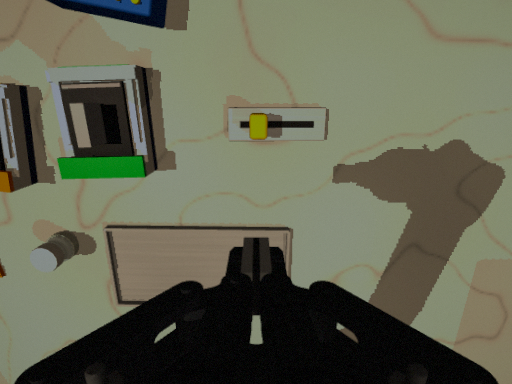

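The wrist view shows the yellow dimmer grip at (258,127), in its slot between columns 240 and 314. That puts it at about world (622,-340).

Request:
drive_tool(series=[0.08,0.054,-0.039,0.0,0.08,0.054,-0.039,0.0,0.19,0.054,-0.039,0.0,0.198,0.054,-0.039,0.0,0.198,0.054,-0.039,0.0,0.198,0.054,-0.039,0.0,0.198,0.054,-0.039,0.0])

```text
time: 3.15
tcp_pos: [626.5, -297.0, 37.1]
eef_rot: [0.501, 0.498, -0.499, 0.502]
force: [-0.2, -0.0, 0.7]
width: -0.005
```

Request:
drive_tool(series=[0.0,0.0,0.015,0.0,0.0,0.0,0.03,0.0,0.0,0.0,0.045,0.0,0.0,0.0,0.06,0.0,0.0,0.0,0.075,0.0,0.0,0.0,0.082,0.0,0.0,0.0,0.086,0.0])

```text
time: 4.03
tcp_pos: [624.2, -374.4, 33.2]
eef_rot: [0.502, 0.505, -0.497, 0.496]
force: [-3.3, 14.2, 9.5]
width: -0.001
```

```bash
python3 - <<'E'
from h import *
go([[622,-385,33]],0)
C=cam("wrist"); im=eyes.camera("wrist"); cv2.imwrite("pics/w2.png",im)
for d in silhouettes("wrist","dimmer_top")[:2]: print(d["score"],np.round(d["box"]),ray(C,d["box"][:2],43).round(1))
E
```

```text
tcp [ 624.2 -374.4   33.2] yaw 0.1 w -0.001 F [-3.3 14.2  9.5] t 4.0
  to [ 622 -385   33] -> [ 0.0001 -0.0022  0.0106] turn 0.0018
0.84 [301. 255.  45.  68.] [[ 629.2 -398.    43. ]]
```

View pics/w2.png

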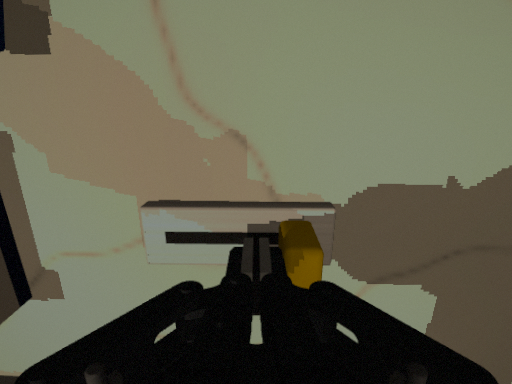

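The dimmer is pushed against its end: the grip stands at the right end of the slot (300,250) and the force is 14 N. I retreat and look at the boxes from above.

Request:
drive_tool(series=[0.0,0.0,-0.025,0.0,-0.06,0.0,-0.03,0.0,-0.12,0.0,-0.03,0.0,-0.18,0.0,-0.03,0.0,-0.197,0.0,-0.09,0.0,-0.197,0.0,-0.15,0.0,-0.197,0.0,-0.21,0.0,-0.197,0.016,-0.27,0.0], grip=60)

```text
time: 5.12
tcp_pos: [639.5, -112.4, 230.7]
eef_rot: [-0.5, -0.499, 0.501, -0.5]
force: [1.5, -0.2, -0.4]
width: 0.6
```

Request:
drive_tool(series=[0.0,0.016,-0.06,0.07,0.0,0.016,-0.12,0.14,0.0,0.016,-0.18,0.14,0.0,0.016,-0.187,0.14,0.0,0.016,-0.187,0.14,0.0,0.016,-0.187,0.14,0.0,0.016,-0.187,0.14])

```text
time: 6.0
tcp_pos: [656.6, 72.6, 230.4]
eef_rot: [-0.534, -0.462, 0.535, -0.463]
force: [0.9, 0.5, -0.5]
width: 0.596
```

```bash
python3 - <<'E'
from h import *
go([[640,78,230]],-8)
C=cam("wrist"); im=eyes.camera("wrist"); cv2.imwrite("pics/w3.png",im)
for q in("box_orange","box_blue","shutter_orange","orange_lip","blue_lip","orange_seat"):
  for d in silhouettes("wrist",q)[:3]:
    cs,_=cv2.findContours(d["mask"].astype(np.uint8),0,1)
    if not cs: continue
    P=ray(C,max(cs,key=cv2.contourArea)[:,0,:],36)[:,:2].astype(np.float32); r=cv2.minAreaRect(P)
    print(q,round(d["score"],2),np.round(d["box"]),np.round(r[0],1),np.round(r[1],1),round(r[2],1))
E
```

```text
tcp [656.6  72.6 230.4] yaw -8.24 w 0.596 F [ 0.9  0.5 -0.5] t 6.0
  to [640  78 230] -> [ 0.0004 -0.0172 -0.003 ] turn -0.0042
box_orange 0.75 [316. 194.  85. 109.] [614.6   2.7] [106.  135.9] 83.7
box_blue 0.74 [193. 211.  84. 104.] [619.2 155.4] [104.5 136.9] 80.5
shutter_orange 0.93 [315. 195.  57.  69.] [620.1   4.2] [71.  86.6] 83.4
orange_lip 0.73 [316. 194.  92. 105.] [615.7   2.9] [107.  136.6] 84.6
blue_lip 0.61 [194. 210.  86. 102.] [618.4 154.4] [103.6 137.4] 79.7
orange_seat 0.61 [317. 197.  90. 109.] [615.3   2.9] [105.4 134.6] 83.7
```

View pics/w3.png

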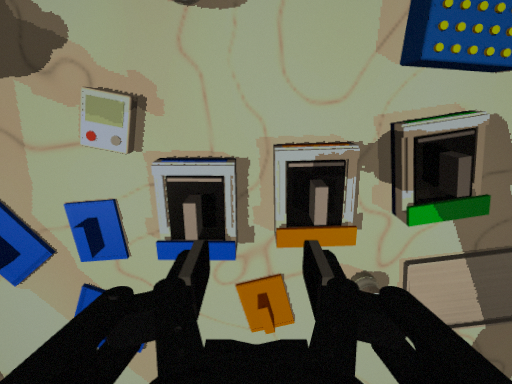

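The wrist view shows the blue box (195,210), orange box (316,195), orange filter (265,303), small blue filter (97,230) and green box (440,165). I fit simple models to the colour blobs to get the poses.

```bash
cat >> h.py <<'E'
def box3(x0,x1,y0,y1,z0,z1): return np.array([[x,y,z] for x in(x0,x1) for y in(y0,y1) for z in(z0,z1)],float)
LIP=[box3(-62,-37,-50,50,41,47)]
RIB=[box3(-22.5,22.5,-7,7,6,40)]
PLATE=[box3(-45,45,-35,35,0,6)]+RIB
COL=dict(orange=((5,120,60),(25,255,255)),blue=((100,120,50),(125,255,255)),green=((45,120,50),(75,255,255)))
def fit(C,im,col,parts,g,z=0,cam_pad=30):
    """fit x,y,yaw(deg) of parts to colour blob near guess g; returns pose, IoU"""
    from scipy.optimize import minimize
    m=cv2.inRange(cv2.cvtColor(im,cv2.COLOR_BGR2HSV),*[np.array(v) for v in COL[col]])
    def draw(v,S=4):
        c,s=np.cos(np.radians(v[2])),np.sin(np.radians(v[2])); M=np.zeros((384*S,512*S),np.uint8)
        for P in parts:
            X=P@np.array([[c,s,0],[-s,c,0],[0,0,1]])+[v[0],v[1],z]
            cv2.fillConvexPoly(M,cv2.convexHull(((pix(C,X)+.5)*S).astype(np.int32)),255)
        return M
    near=cv2.dilate(draw(g,1),np.ones((cam_pad,cam_pad))); m=cv2.bitwise_and(m,near)
    n,l,st,_=cv2.connectedComponentsWithStats(m)
    if n<2: return None,0
    m=(l==1+np.argmax(st[1:,4])).astype(np.uint8)*255
    mb=cv2.resize(m,None,fx=4,fy=4,interpolation=cv2.INTER_LINEAR)>127
    def cost(v):
        M=draw(v)>0; return -(M&mb).sum()/(M|mb).sum()
    r=minimize(cost,g,method="Nelder-Mead",options=dict(initial_simplex=np.array(g)+np.array([[0,0,0],[12,0,0],[0,12,0],[0,0,8]])))
    return r.x.round(1),round(-r.fun,3)
E
python3 - <<'E'
from h import *
C=cam("wrist"); im=cv2.imread("pics/w3.png")
print("lip o",fit(C,im,"orange",LIP,[615,3,-7])); print("lip b",fit(C,im,"blue",LIP,[619,155,-9])); print("lip g",fit(C,im,"green",LIP,[628,-158,0]))
print("fil o",fit(C,im,"orange",PLATE,[443,90,8])); print("fil b",fit(C,im,"blue",PLATE,[599,308,0]))
T=cam("top"); it=cv2.imread("pics/top0.png")
for c,g in(("orange",[615,3,-7]),("blue",[619,155,-9])): print("top lip",c,fit(T,it,c,LIP,g,cam_pad=12))
print("top fil o",fit(T,it,"orange",PLATE,[443,90,8],cam_pad=12)); print("top fil b",fit(T,it,"blue",PLATE,[599,308,0],cam_pad=12))
# grey ribs
g=cv2.cvtColor(im,cv2.COLOR_BGR2HSV)
for p in([320,187],[187,208]): print(g[p[1],p[0]],im[p[1],p[0]])
for n,b in(("o",(618,4,-7)),("b",(619,155,-9))):
    c,s=np.cos(np.radians(b[2])),np.sin(np.radians(b[2]))
    print(n,"rib top px",pix(C,[[b[0]+c*x-s*y,b[1]+s*x+c*y,70] for x in(-22.5,22.5) for y in(-7,7)]).round(0).tolist())
E
```

```text
lip o (array([616.1,   6.8,  -6. ]), np.float64(0.914))
lip b (array([618.3, 168.3, -11. ]), np.float64(0.324))
lip g (array([ 628.6, -151.6,    0.9]), np.float64(0.897))
fil o (array([442.8,  90.5,   7. ]), np.float64(0.978))
fil b (array([597.5, 311.5,  -3.9]), np.float64(0.793))
top lip orange (array([615.1,   2.8,  -6. ]), np.float64(0.922))
top lip blue (array([618.8, 153.6,  -8.7]), np.float64(0.906))
top fil o (array([441.5,  88.4,   6.7]), np.float64(0.967))
top fil b (array([597.1, 307.7,  -3.6]), np.float64(0.902))
[ 14  58 102] [ 79  90 102]
[ 15  55 139] [109 124 139]
o rib top px [[329.0, 223.0], [316.0, 223.0], [331.0, 185.0], [318.0, 185.0]]
b rib top px [[198.0, 239.0], [186.0, 239.0], [196.0, 203.0], [184.0, 203.0]]
```

Poses agree to about 3 mm, so I descend to 120 mm over the orange shutter for a close check of its rib.

```bash
python3 - <<'E'
from h import *
go([[626,3,120]],-6)
E
```

```text
tcp [656.3  75.2 230.3] yaw -8.04 w 0.601 F [-0.2 -0.3 -0. ] t 6.3
  to [626   3 120] -> [ 0.1103 -0.0199  0.0758] turn -0.0356
```

Request:
drive_tool(series=[0.03,-0.02,0.05,-0.036,0.08,-0.02,0.076,-0.036,0.11,-0.02,0.076,-0.036,0.11,-0.02,0.076,-0.036,0.11,-0.02,0.076,-0.036,0.11,-0.02,0.076,-0.036], grip=50)

```text
time: 7.1
tcp_pos: [627.4, 3.6, 122.3]
eef_rot: [0.526, 0.473, -0.524, 0.474]
force: [0.1, 0.6, 0.2]
width: 0.498
```

```bash
cat >> h.py <<'E'
COL["rib"]=((0,0,65),(180,110,255))
E
python3 - <<'E'
from h import *
C=cam("wrist"); im=eyes.camera("wrist"); cv2.imwrite("pics/w4.png",im)
go([[626,3,44]],-6)
print("lip",fit(C,im,"orange",LIP,[616,4,-6])); r=fit(C,im,"rib",RIB,[618,4,-6],z=30,cam_pad=25); print("rib",r)
v=r[0]; c,s=np.cos(np.radians(v[2])),np.sin(np.radians(v[2]))
for x,y in ((-22.5,-7),(-22.5,7),(22.5,7),(22.5,-7)):
    p=pix(C,[v[0]+c*x-s*y,v[1]+s*x+c*y,70])[0]; cv2.circle(im,tuple(int(q) for q in p.round()),2,(0,0,255),-1)
cv2.imwrite("pics/w4o.png",im)
E
```

```text
tcp [627.1   3.5 122.1] yaw -5.92 w 0.501 F [-0.5  0.2  0. ] t 7.2
  to [626   3  44] -> [ 0.0781 -0.0013  0.0006] turn 0.0014
lip (array([617.2,   7.5,  -6.6]), np.float64(0.661))
rib (array([611.3,   4.9,  -6. ]), np.float64(0.807))
```

View pics/w4o.png

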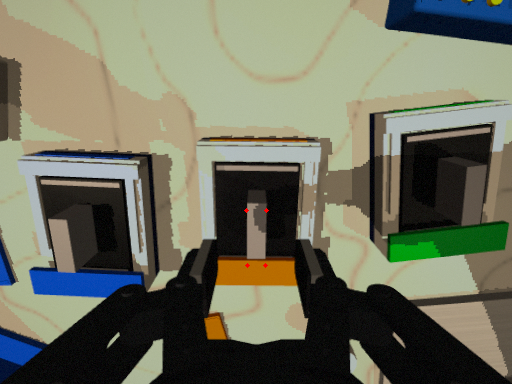

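The rib's top face spans columns 248–266 and rows 203–258, centred between the fingers. The rib centre is at about (617,4.5), so the grasp point is 10 mm toward +x of it.

Request:
drive_tool(series=[0.04,0.0,0.0,0.0,0.07,0.0,0.0,0.0,0.077,0.0,0.0,0.0,0.077,0.0,0.0,0.0,0.077,0.0,0.0,0.0])

```text
time: 7.78
tcp_pos: [627.3, 2.9, 45.1]
eef_rot: [0.526, 0.473, -0.524, 0.474]
force: [0.8, 0.4, 0.4]
width: 0.505
```

Request:
drive_tool(series=[0.0,0.0,0.0,0.0,0.0,0.0,0.0,0.0,0.0,0.0,0.0,0.0,0.0,0.0,0.0,0.0,0.0,0.0,0.0,0.0], grip=0, newtons=30)

```text
time: 8.4
tcp_pos: [626.7, 3.0, 44.4]
eef_rot: [0.526, 0.473, -0.525, 0.474]
force: [-0.1, 0.0, 5.2]
width: 0.159
```

Request:
drive_tool(series=[-0.003,0.0,0.0,0.0,-0.006,0.0,0.0,0.0,-0.009,0.0,0.0,0.0,-0.012,0.0,0.0,0.0,-0.015,0.0,0.0,0.0,-0.015,0.0,0.0,0.0])

```text
time: 9.15
tcp_pos: [624.5, 2.9, 57.5]
eef_rot: [-0.524, -0.474, 0.526, -0.473]
force: [-2.6, 0.2, -10.1]
width: 0.157
```

```bash
python3 - <<'E'
from h import *
go([[626,3,44]],-6)
a=eyes.camera("wrist")[120:340,170:350]; b=eyes.camera("scene")[150:260,170:340]
cv2.imwrite("pics/w5.png",np.hstack([cv2.resize(a,(400,489)),cv2.resize(b,(400,489))]))
E
```

```text
tcp [624.5   2.9  57.5] yaw -5.95 w 0.157 F [ -2.6   0.2 -10.1] t 9.2
  to [626   3  44] -> [ 0.0135  0.0015 -0.0002] turn 0.0009
```

View pics/w5.png

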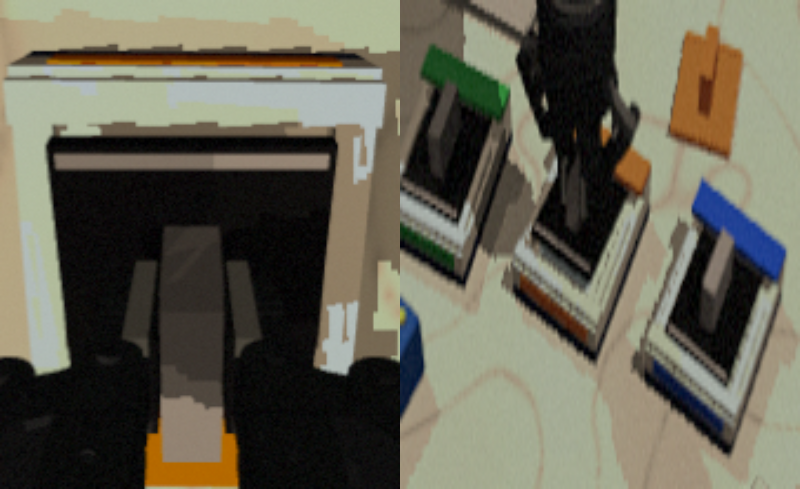

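The shutter is gripped (opening 13.4 mm) and its far edge has lifted above the stop. I slide it out to +x, then up.

Request:
drive_tool(series=[0.0,0.006,0.0,0.0,0.0,0.012,0.0,0.0,-0.001,0.019,0.0,0.0,-0.001,0.019,0.0,0.0,-0.015,0.02,0.0,0.0,-0.045,0.02,0.0,0.0,-0.1,0.02,0.0,0.0,-0.13,0.02,0.0,0.0])

```text
time: 10.25
tcp_pos: [647.3, 0.8, 192.8]
eef_rot: [0.527, 0.472, -0.524, 0.475]
force: [0.6, 0.1, -1.4]
width: 0.156
```

```bash
python3 - <<'E'
from h import *
# tray slots: fit tray by rectangle: place at y -252+76 / -252-76 ; first shutter to far slot
T=cam("top")
im=cv2.imread("pics/top0.png"); 
d=silhouettes("wrist","shutter_orange")
a=eyes.camera("scene"); cv2.imwrite("pics/s2.png",a)
t=eyes.camera("top"); cv2.imwrite("pics/t2.png",t)
for d in silhouettes("top","tray")[:2]:
    cs,_=cv2.findContours(d["mask"].astype(np.uint8),0,1); r=cv2.minAreaRect(ray(T,max(cs,key=cv2.contourArea)[:,0,:],12)[:,:2].astype(np.float32)); print(d["score"],r)
print("rim corners guess px (305,224)(392,226)(394,270)(304,269):",ray(T,[[305,224],[392,226],[394,270],[304,269]],12)[:,:2].round(0).tolist())
go([[417,-300,190],[417,-200,190]],0)
cv2.imwrite("pics/s2c.png",cv2.resize(a[60:260,150:350],(600,600)))
E
```

```text
0.64 ((419.8691101074219, -251.7825927734375), (258.7845153808594, 133.82420349121094), 89.14573669433594)
rim corners guess px (305,224)(392,226)(394,270)(304,269): [[485.0, -123.0], [477.0, -375.0], [351.0, -380.0], [358.0, -120.0]]
tcp [645.6   0.8 189. ] yaw -5.97 w 0.16 F [-0.7  0.6 -2.8] t 10.4
  to [ 417 -300  190] -> [-0.0013 -0.1961  0.323 ] turn -0.1041
  to [ 417 -200  190] -> [-0.0013 -0.2065  0.2235] turn -0.1041
```

View pics/s2c.png

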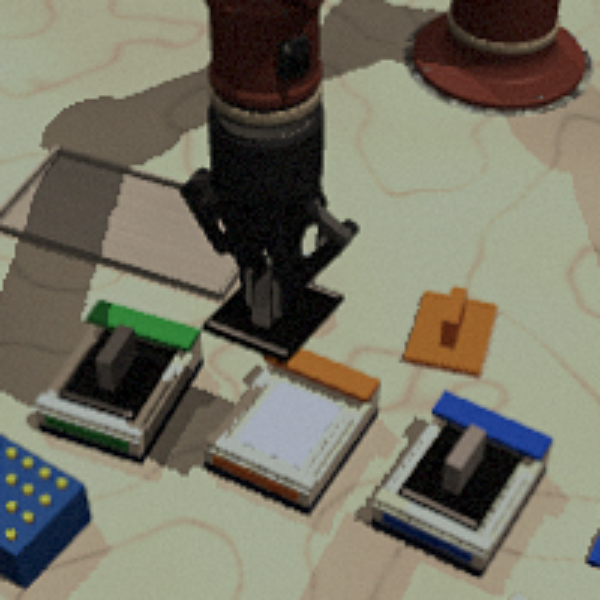

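The orange shutter is out and tilted in the grip, and the orange seat is empty and lit. I carry the shutter to the tray.

Request:
drive_tool(series=[0.0,-0.03,0.05,-0.02,0.0,-0.06,0.1,-0.05,0.0,-0.09,0.15,-0.104,0.0,-0.12,0.2,-0.104,0.0,-0.15,0.26,-0.104,0.0,-0.17,0.31,-0.104,0.0,-0.183,0.333,-0.104,0.0,-0.183,0.333,-0.104])

```text
time: 11.45
tcp_pos: [426.1, -313.3, 186.7]
eef_rot: [-0.501, -0.5, 0.502, -0.497]
force: [-0.5, 0.6, -1.4]
width: 0.158
```

Request:
drive_tool(series=[0.05,0.0,0.0,0.0,0.1,0.0,0.0,0.0,0.13,0.0,0.0,0.0,0.145,0.0,0.0,0.0,0.145,0.0,0.0,0.0])

```text
time: 12.08
tcp_pos: [429.3, -310.0, 42.4]
eef_rot: [0.5, 0.501, -0.5, 0.499]
force: [0.1, 0.5, -0.1]
width: 0.157
```

```bash
python3 - <<'E'
from h import *
go([[429,-311,30],[429,-311,18]],0)
E
```

```text
tcp [ 429.3 -310.    42.4] yaw 0.08 w 0.157 F [ 0.1  0.5 -0.1] t 12.1
  to [ 429 -311   30] -> [ 0.0124 -0.0003  0.0011] turn 0.0014
  to [ 429 -311   18] -> [ 0.0244 -0.0003  0.0011] turn 0.0014
```

Then I lower it so it flattens against the floor, release it, and retreat.

Request:
drive_tool(series=[0.006,0.0,0.0,0.0,0.012,0.0,0.0,0.0,0.016,0.0,0.0,0.0,0.02,0.0,0.0,0.0,0.023,0.0,0.0,0.0,0.024,0.0,0.0,0.0,0.024,0.0,0.0,0.0])

```text
time: 12.95
tcp_pos: [433.1, -311.6, 21.0]
eef_rot: [0.501, 0.498, -0.498, 0.503]
force: [3.3, 1.9, 7.0]
width: 0.156
```

Request:
drive_tool(series=[0.0,0.0,0.0,0.0,0.0,0.0,0.0,0.0,0.0,0.0,0.0,0.0,-0.03,0.0,0.0,0.0,-0.09,0.0,0.0,0.0,-0.15,0.0,0.0,0.0,-0.18,0.0,0.0,0.0,-0.18,0.0,0.0,0.0], grip=45)

```text
time: 13.95
tcp_pos: [430.2, -312.4, 201.8]
eef_rot: [0.501, 0.498, -0.5, 0.502]
force: [0.7, 0.1, 0.5]
width: 0.448
```

```bash
python3 - <<'E'
from h import *
go([[628,152,160]],-9)
C=cam("wrist"); im=eyes.camera("wrist"); cv2.imwrite("pics/w6.png",im)
print(fit(C,im,"rib",RIB,[419,-311,0],z=4,cam_pad=20))
E
```

```text
tcp [ 430.2 -312.4  201.8] yaw -0.04 w 0.448 F [0.7 0.1 0.5] t 13.9
  to [628 152 160] -> [ 0.0412  0.1973 -0.4647] turn 0.1564
(array([ 4.212e+02, -3.122e+02,  3.000e-01]), np.float64(0.851))
```

View pics/w6.png

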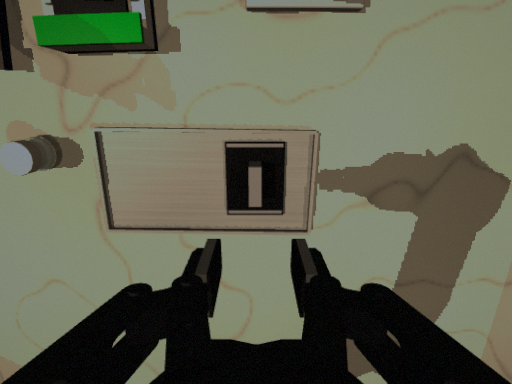

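The shutter lies flat in the tray at about (421,-312). Next is the blue shutter.

Request:
drive_tool(series=[0.0,0.03,-0.06,0.0,0.0,0.06,-0.12,0.0,0.0,0.09,-0.18,0.0,0.0,0.11,-0.24,0.03,0.0,0.13,-0.3,0.06,0.0,0.15,-0.36,0.1,0.0,0.17,-0.41,0.13,0.02,0.198,-0.464,0.152])

```text
time: 15.0
tcp_pos: [623.8, 147.7, 180.5]
eef_rot: [-0.536, -0.461, 0.537, -0.46]
force: [0.2, 0.1, -0.4]
width: 0.448
```

Request:
drive_tool(series=[0.05,0.01,-0.006,0.004,0.06,0.01,-0.006,0.004,0.06,0.01,-0.006,0.004,0.06,0.01,-0.006,0.004], grip=50)

```text
time: 15.5
tcp_pos: [635.3, 148.6, 123.4]
eef_rot: [0.539, 0.458, -0.537, 0.46]
force: [0.2, 0.2, 1.3]
width: 0.499
```

```bash
python3 - <<'E'
from h import *
C=cam("wrist"); im=eyes.camera("wrist"); cv2.imwrite("pics/w7.png",im)
go([[628.4,152.5,44]],-8.7)
COL["rib"]=((0,0,40),(180,110,255))
print("lip",fit(C,im,"blue",LIP,[618.5,154,-8.7])); r=fit(C,im,"rib",RIB,[618.5,154,-8.7],z=30,cam_pad=20); print("rib",r)
v=[618.5,154,-8.7]; c,s=np.cos(np.radians(v[2])),np.sin(np.radians(v[2]))
for x,y in ((-22.5,-7),(-22.5,7),(22.5,7),(22.5,-7)):
    p=pix(C,[v[0]+c*x-s*y,v[1]+s*x+c*y,70])[0]; cv2.circle(im,tuple(int(q) for q in p.round()),2,(0,0,255),-1)
cv2.imwrite("pics/w7o.png",im[120:340,130:380])
E
```

```text
tcp [635.5 148.9 123.8] yaw -9.04 w 0.503 F [0.4 0.1 0.4] t 15.6
  to [628.4 152.5  44. ] -> [ 0.0797 -0.0078 -0.0024] turn -0.006
lip (array([619.1, 160.9,  -7.9]), np.float64(0.641))
rib (array([618. , 153.8,  -8.1]), np.float64(0.827))
```

View pics/w7o.png

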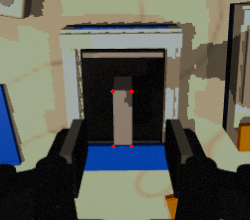

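The predicted rib corners fall exactly on the rib's top face, so I descend and grip.

Request:
drive_tool(series=[0.03,-0.008,-0.002,0.0,0.06,-0.008,-0.002,0.0,0.079,-0.008,-0.002,0.0,0.079,-0.008,-0.002,0.0,0.079,-0.008,-0.002,0.0])

```text
time: 16.18
tcp_pos: [628.1, 153.1, 44.1]
eef_rot: [0.538, 0.459, -0.537, 0.46]
force: [0.9, -0.3, 0.4]
width: 0.501
```

Request:
drive_tool(series=[0.0,0.0,0.0,0.0,0.0,0.0,0.0,0.0,0.0,0.0,0.0,0.0,0.0,0.0,0.0,0.0,0.0,0.0,0.0,0.0], grip=0)

```text
time: 16.8
tcp_pos: [627.8, 153.3, 43.9]
eef_rot: [0.538, 0.459, -0.537, 0.46]
force: [0.7, -0.2, 5.5]
width: 0.158
```

Request:
drive_tool(series=[-0.003,0.0,0.0,0.0,-0.006,0.0,0.0,0.0,-0.009,0.0,0.0,0.0,-0.012,0.0,0.0,0.0,-0.015,0.0,0.0,0.0,-0.015,0.0,0.0,0.0])

```text
time: 17.55
tcp_pos: [625.2, 153.0, 56.7]
eef_rot: [-0.536, -0.46, 0.539, -0.459]
force: [-3.4, -0.2, -8.6]
width: 0.155
```

Request:
drive_tool(series=[0.0,0.006,0.0,0.0,0.0,0.012,0.0,0.0,-0.001,0.019,0.0,0.0,-0.001,0.019,0.0,0.0,-0.015,0.02,0.0,0.0,-0.045,0.02,0.0,0.0,-0.1,0.02,0.0,0.0,-0.13,0.02,0.0,0.0])

```text
time: 18.55
tcp_pos: [648.1, 150.4, 192.3]
eef_rot: [0.539, 0.459, -0.535, 0.46]
force: [0.6, -0.6, -0.7]
width: 0.159
```

```bash
python3 - <<'E'
from h import *
im=eyes.camera("wrist"); cv2.imwrite("pics/w8.png",im)
go([[431,-191,190],[431,-191,42]],0)
print([(round(d["score"],2),np.round(d["box"])) for d in silhouettes("wrist","shutter_blue")[:3]])
E
```

```text
tcp [650.  150.8 196.3] yaw -8.95 w 0.16 F [0.9 0.  0.9] t 18.6
  to [ 431 -191  190] -> [ 0.0024 -0.1632  0.3717] turn -0.1561
  to [ 431 -191   42] -> [ 0.1504 -0.165   0.3725] turn -0.1561
[(0.6, array([257., 251., 134., 149.]))]
```

Request:
drive_tool(series=[0.0,-0.02,0.055,0.0,0.0,-0.045,0.11,-0.03,0.0,-0.07,0.165,-0.06,0.0,-0.095,0.22,-0.09,0.0,-0.12,0.275,-0.12,0.0,-0.145,0.33,-0.156,0.0,-0.164,0.372,-0.156,0.0,-0.164,0.372,-0.156])

```text
time: 19.65
tcp_pos: [423.3, -195.8, 187.4]
eef_rot: [-0.501, -0.498, 0.503, -0.497]
force: [-0.2, 1.1, -0.5]
width: 0.158
```

Request:
drive_tool(series=[0.05,0.0,0.0,0.0,0.1,0.0,0.0,0.0,0.13,0.0,0.0,0.0,0.145,0.0,0.0,0.0,0.145,0.0,0.0,0.0])

```text
time: 20.27
tcp_pos: [426.4, -190.5, 41.5]
eef_rot: [0.499, 0.502, -0.5, 0.499]
force: [-0.2, 0.1, 0.4]
width: 0.156
```

```bash
python3 - <<'E'
from h import *
go([[431,-191,20]],0)
E
```

```text
tcp [ 426.4 -190.5   41.5] yaw 0.09 w 0.156 F [-0.2  0.1  0.4] t 20.3
  to [ 431 -191   20] -> [0.0215 0.0046 0.0006] turn 0.0017
```

Request:
drive_tool(series=[0.006,0.004,0.0,0.0,0.012,0.004,0.0,0.0,0.016,0.004,0.0,0.0,0.019,0.004,0.0,0.0,0.022,0.004,0.0,0.0,0.023,0.004,0.0,0.0,0.023,0.004,0.0,0.0])

```text
time: 21.15
tcp_pos: [434.1, -192.0, 21.0]
eef_rot: [0.501, 0.498, -0.498, 0.502]
force: [1.9, 1.3, 5.3]
width: 0.159
```

Request:
drive_tool(series=[0.0,0.0,0.0,0.0,0.0,0.0,0.0,0.0,0.0,0.0,0.0,0.0,-0.03,0.0,0.0,0.0,-0.09,0.0,0.0,0.0,-0.15,0.0,0.0,0.0,-0.18,0.0,0.0,0.0,-0.18,0.0,0.0,0.0], grip=50)

```text
time: 22.15
tcp_pos: [431.9, -192.7, 201.9]
eef_rot: [0.501, 0.498, -0.499, 0.502]
force: [0.6, -0.6, -0.8]
width: 0.498
```

```bash
python3 - <<'E'
from h import *
C=cam("wrist"); im=eyes.camera("wrist"); cv2.imwrite("pics/w9.png",im)
print("shutters",fit(C,im,"rib",RIB,[421,-191,0],z=4,cam_pad=20),fit(C,im,"rib",RIB,[421,-312,0],z=4,cam_pad=20))
print("fil o?",fit(C,im,"orange",PLATE,[443,90,8]))
T=cam("top"); it=eyes.camera("top"); cv2.imwrite("pics/t9.png",it)
print("top fil o",fit(T,it,"orange",PLATE,[443,90,8],cam_pad=30)); print("top fil b",fit(T,it,"blue",PLATE,[599,308,0],cam_pad=14))
go([[452.7,90.5,130]],7)
E
```

```text
shutters (array([ 4.260e+02, -1.924e+02,  2.000e-01]), np.float64(0.862)) (array([ 421.8, -313.7,    3.9]), np.float64(0.499))
fil o? (array([410.7,  74.5,   7.4]), np.float64(0.87))
top fil o (array([409. ,  75.2,   7.2]), np.float64(0.958))
top fil b (array([598.3, 307.7,  -1.7]), np.float64(0.9))
tcp [ 429.9 -191.8  199. ] yaw -0.02 w 0.498 F [-0.   0.8 -0.7] t 22.2
  to [452.7  90.5 130. ] -> [ 0.0692  0.0228 -0.2823] turn -0.1225
```

The orange filter has been knocked to about (410,75), yaw 7°; the blue one is unchanged. I go to the new position.

Request:
drive_tool(series=[0.0,-0.002,-0.06,-0.03,0.0,-0.004,-0.12,-0.06,0.0,-0.006,-0.18,-0.09,0.0,-0.008,-0.24,-0.126,0.03,-0.008,-0.268,-0.126,0.06,-0.008,-0.268,-0.126,0.07,-0.008,-0.268,-0.126,0.07,-0.008,-0.268,-0.126])

```text
time: 23.25
tcp_pos: [422.0, 75.3, 128.7]
eef_rot: [0.467, 0.531, -0.469, 0.53]
force: [1.2, -0.1, -0.2]
width: 0.503
```

```bash
python3 - <<'E'
from h import *
C=cam("wrist"); im=eyes.camera("wrist"); cv2.imwrite("pics/w10.png",im)
go([[422,76.3,15]],7)
print("fil o",fit(C,im,"orange",PLATE,[410,75,7]),fit(C,im,"orange",RIB,[410,75,7],z=0,cam_pad=5))
v=[410,75,7]; c,s=np.cos(np.radians(v[2])),np.sin(np.radians(v[2]))
for x,y in ((-22.5,-7),(-22.5,7),(22.5,7),(22.5,-7)):
    p=pix(C,[v[0]+c*x-s*y,v[1]+s*x+c*y,40])[0]; cv2.circle(im,tuple(int(q) for q in p.round()),2,(0,0,255),-1)
cv2.imwrite("pics/w10o.png",im[120:340,130:380])
E
```

```text
tcp [422.7  75.4 129.5] yaw 7.14 w 0.503 F [ 0.7 -0.4  0.7] t 23.3
  to [422.   76.3  15. ] -> [ 0.1145 -0.0005 -0.001 ] turn 0.0024
fil o (array([410. ,  75.2,   7.1]), np.float64(0.984)) (array([409.4,  74.7,  13.3]), np.float64(0.739))
```

View pics/w10o.png

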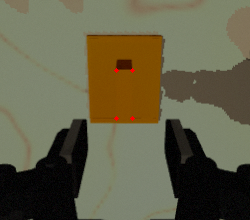

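The filter matches the prediction between the fingers. I descend, grip and lift.

Request:
drive_tool(series=[0.05,0.0,-0.001,0.0,0.09,0.0,-0.001,0.0,0.114,0.0,-0.001,0.0,0.114,0.0,-0.001,0.0,0.114,0.0,-0.001,0.0])

```text
time: 23.92
tcp_pos: [423.7, 76.9, 16.8]
eef_rot: [0.468, 0.53, -0.467, 0.531]
force: [0.2, -0.4, 0.3]
width: 0.504
```

Request:
drive_tool(series=[0.0,0.0,0.0,0.0,0.0,0.0,0.0,0.0,0.0,0.0,0.0,0.0,0.0,0.0,0.0,0.0,0.0,0.0,0.0,0.0], grip=0)

```text
time: 24.55
tcp_pos: [423.5, 77.1, 16.9]
eef_rot: [0.468, 0.53, -0.467, 0.531]
force: [-0.6, 0.2, 4.5]
width: 0.155
```

```bash
python3 - <<'E'
from h import *
go([[422,76,140]],7)
E
```

```text
tcp [423.5  77.1  16.9] yaw 7.2 w 0.155 F [-0.6  0.2  4.5] t 24.6
  to [422  76 140] -> [-0.1231 -0.0013  0.0009] turn 0.0034
```

Request:
drive_tool(series=[-0.02,0.0,0.0,0.0,-0.06,0.0,0.0,0.0,-0.1,0.0,0.0,0.0,-0.13,0.0,0.0,0.0,-0.13,0.0,0.0,0.0])

```text
time: 25.18
tcp_pos: [424.1, 77.2, 148.1]
eef_rot: [0.469, 0.529, -0.466, 0.532]
force: [1.1, 0.1, -1.1]
width: 0.158
```

```bash
python3 - <<'E'
from h import *
C=cam("wrist"); im=eyes.camera("wrist"); cv2.imwrite("pics/w11.png",im)
c,s=np.cos(np.radians(-6)),np.sin(np.radians(-6))
for bx in (24,28): go([[616.5+c*bx+s*0,4.5+s*bx,z] for z in (140,65)],-6)
p=get_state()["tcp_pos"]
for g in ([p[0]-12,p[1]-1.5,7],): print("held",fit(C,im,"orange",PLATE,g,z=p[2]-14,cam_pad=40),p)
E
```

```text
tcp [423.   77.  146.7] yaw 7.2 w 0.159 F [ 0.4 -0.1 -1.1] t 25.2
  to [640.4   2.  140. ] -> [0.0072 0.2063 0.1016] turn 0.2304
  to [640.4   2.   65. ] -> [0.0822 0.2061 0.1016] turn 0.2304
tcp [423.   77.  146.7] yaw 7.2 w 0.159 F [ 0.4 -0.1 -1.1] t 25.2
  to [644.3   1.6 140. ] -> [0.0072 0.2102 0.1025] turn 0.2304
  to [644.3   1.6  65. ] -> [0.0822 0.21   0.1026] turn 0.2304
held (array([411.4,  75.5,   6.7]), np.float64(0.444)) [422.97184514  76.96765672 146.66059344]
```

The filter is held 13 mm behind the TCP, underside 17 mm below it. I carry it over the orange box, offset +13 mm in box x, so the +x edge can pivot on the stop.

Request:
drive_tool(series=[0.0,0.05,0.025,0.06,0.0,0.1,0.05,0.12,0.0,0.15,0.075,0.18,0.0,0.208,0.102,0.23,0.04,0.208,0.102,0.23,0.07,0.208,0.102,0.23,0.08,0.208,0.102,0.23,0.08,0.208,0.102,0.23])

```text
time: 26.22
tcp_pos: [641.0, 2.0, 64.5]
eef_rot: [-0.525, -0.474, 0.526, -0.473]
force: [1.0, -0.2, -0.5]
width: 0.159
```

```bash
python3 - <<'E'
from h import *
im=eyes.camera("wrist"); b=eyes.camera("scene"); cv2.imwrite("pics/w12.png",im)
c,s=np.cos(np.radians(-6)),np.sin(np.radians(-6))
go([[616.5+c*26,4.5+s*26,z] for z in (54,)],-6)
cv2.imwrite("pics/w12o.png",np.hstack([cv2.resize(im[100:340,150:362],(400,453)),cv2.resize(b[130:260,190:305],(400,453))]))
E
```

```text
tcp [642.6   2.   66.7] yaw -5.96 w 0.159 F [-0.2  0.5 -0.2] t 26.3
  to [642.4   1.8  54. ] -> [ 0.0127 -0.0002  0.0002] turn 0.0007
```

View pics/w12o.png

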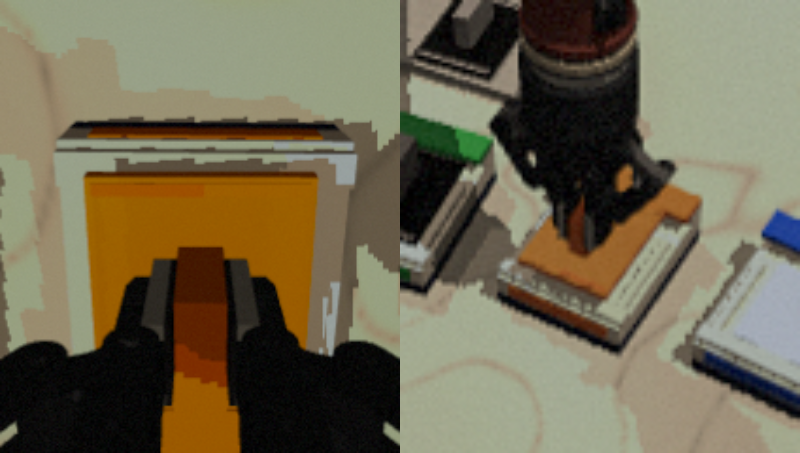

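The plate hangs level and squarely over the box, within about 1 mm in y. I check the x offset from these edge pixels.

```bash
python3 - <<'E'
from h import *
C=cam("wrist"); 
f=lambda x,y:[150+x/1.887,100+y/1.887]
print("plate far edge top",ray(C,f(202,174),56).round(1)); print("box edges z35",ray(C,[f(206,153),f(206,141),f(206,172)],35).round(1), "seat-ish z30",ray(C,f(206,160),30).round(1))
print("plate sides",ray(C,[f(87,180),f(318,180)],56).round(1),"box sides z34",ray(C,[f(58,155),f(355,155)],35).round(1))
c,s=np.cos(np.radians(-6)),np.sin(np.radians(-6))
for x in (47,59,62): print(x,[616.5+c*x,4.5+s*x])
E
```

```text
plate far edge top [[674.9  -2.3  56. ]]
box edges z35 [[675.6  -3.8  35. ]
 [679.7  -4.2  35. ]
 [669.1  -3.2  35. ]] seat-ish z30 [[671.8  -3.5  30. ]]
plate sides [[676.6  31.6  56. ]
 [669.5 -36.2  56. ]] box sides z34 [[680.   45.   35. ]
 [669.8 -52.9  35. ]]
47 [np.float64(663.2425290823088), np.float64(-0.41283777357971285)]
59 [np.float64(675.1767918267282), np.float64(-1.6671793327915552)]
62 [np.float64(678.1603575128329), np.float64(-1.9807647225945155)]
```

Request:
drive_tool(series=[0.006,0.0,0.0015,0.0,0.012,0.0,0.0015,0.0,0.014,0.0,0.0015,0.0,0.016,0.0,0.0015,0.0,0.018,0.0,0.0015,0.0,0.02,0.0,0.0015,0.0,0.021,0.0,0.0015,0.0], newtons=22)

```text
time: 27.2
tcp_pos: [640.3, 0.4, 49.2]
eef_rot: [-0.525, -0.474, 0.526, -0.473]
force: [-10.9, 0.2, 23.3]
width: 0.158
```

```bash
python3 - <<'E'
from h import *
go([[642.4,1.8,50]],-6); im=eyes.camera("wrist"); cv2.imwrite("pics/w13.png",im)
E
```

```text
tcp [6.403e+02 4.000e-01 4.920e+01] yaw -5.99 w 0.158 F [-10.9   0.2  23.3] t 27.2
  to [642.4   1.8  50. ] -> [-0.0008  0.0019 -0.0016] turn 0.0002
```

The plate presses on the stop (23 N up) and has pivoted. I ease the pressure and slide it under the lip.

Request:
drive_tool(series=[-0.003,0.0,0.0,0.0,-0.004,-0.003,0.0,0.0,-0.004,-0.006,0.0,0.0,-0.004,-0.009,0.0,0.0,-0.004,-0.012,0.0,0.0,-0.004,-0.014,0.0,0.0,-0.004,-0.014,0.0,0.0])

```text
time: 28.12
tcp_pos: [627.6, 1.9, 48.8]
eef_rot: [-0.525, -0.473, 0.525, -0.473]
force: [1.2, -0.9, 3.2]
width: 0.157
```

```bash
python3 - <<'E'
from h import *
C=cam("wrist");go([[642.4,1.8,50]],-6); im=eyes.camera("wrist"); b=eyes.camera("scene"); cv2.imwrite("pics/w14.png",im)
cv2.imwrite("pics/w14o.png",np.hstack([cv2.resize(im[100:340,150:362],(400,453)),cv2.resize(b[130:260,190:305],(400,453))]))
f=np.where
E
```

```text
tcp [627.6   1.9  48.8] yaw -5.97 w 0.157 F [ 1.2 -0.9  3.2] t 28.1
  to [642.4   1.8  50. ] -> [-0.0012  0.0147 -0.0014] turn 0.0005
```

View pics/w14o.png

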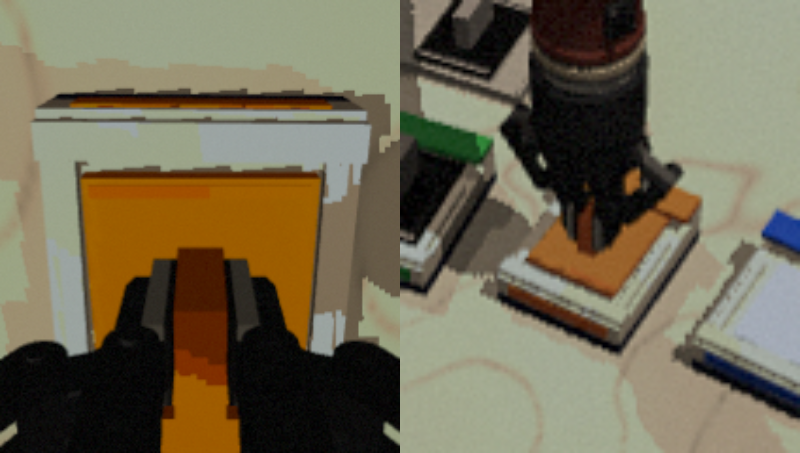

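The plate is under the lip with its far edge just inside the stop. I press down, nudge slightly to -x and release.

Request:
drive_tool(series=[0.002,-0.001,0.0,0.0,0.004,-0.002,0.0,0.0,0.006,-0.002,0.0,0.0,0.008,-0.002,0.0,0.0,0.008,-0.002,0.0,0.0])

```text
time: 28.85
tcp_pos: [628.8, 1.9, 45.4]
eef_rot: [0.527, 0.472, -0.523, 0.475]
force: [-0.9, -0.4, 21.6]
width: 0.156
```

```bash
python3 - <<'E'
from h import *
go([[627,1.8,50]],-6)
E
```

```text
tcp [628.8   1.9  45.4] yaw -5.98 w 0.156 F [-0.9 -0.4 21.6] t 28.9
  to [627.    1.8  50. ] -> [-0.0046 -0.0018  0.0003] turn 0.0004
```

Request:
drive_tool(series=[-0.006,0.0,0.0,0.0,-0.006,0.0,0.0,0.0,-0.006,0.0,0.0,0.0,-0.006,0.0,0.0,0.0,-0.03,0.0,0.0,0.0,-0.07,0.0,0.0,0.0,-0.12,0.0,0.0,0.0,-0.14,0.0,0.0,0.0], grip=50)

```text
time: 29.85
tcp_pos: [627.2, 2.1, 183.7]
eef_rot: [0.527, 0.472, -0.524, 0.474]
force: [-0.4, -0.6, -0.2]
width: 0.504
```

```bash
python3 - <<'E'
from h import *
C=cam("wrist");go([[627,1.8,50]],-6); im=eyes.camera("wrist"); b=eyes.camera("scene"); cv2.imwrite("pics/w15.png",im)
PV=[box3(-37,45,-35,35,0,6)]+RIB
print("seated",fit(C,im,"orange",PV,[616.5,4,-6],z=30,cam_pad=5))
print("lip+plate",fit(C,im,"orange",[box3(-45,45,-35,35,30,36),box3(-22.5,22.5,-7,7,36,70)]+LIP,[616.5,4,-6],cam_pad=20))
cv2.imwrite("pics/w15o.png",np.hstack([cv2.resize(im[100:340,150:362],(400,453)),cv2.resize(b[130:260,190:305],(400,453))]))
T=cam("top"); it=eyes.camera("top"); cv2.imwrite("pics/t15.png",it)
print("top fil b",fit(T,it,"blue",PLATE,[598,308,-2],cam_pad=14))
E
```

```text
tcp [627.2   2.1 183.7] yaw -5.97 w 0.504 F [-0.4 -0.6 -0.2] t 29.9
  to [627.    1.8  50. ] -> [ 0.1337 -0.0008  0.0004] turn 0.0004
seated (array([614.2,   3. ,  -6.1]), np.float64(0.984))
lip+plate (array([615.7,   3.1,  -6.3]), np.float64(0.95))
top fil b (array([597.3, 308. ,  -3.3]), np.float64(0.904))
```

View pics/w15o.png

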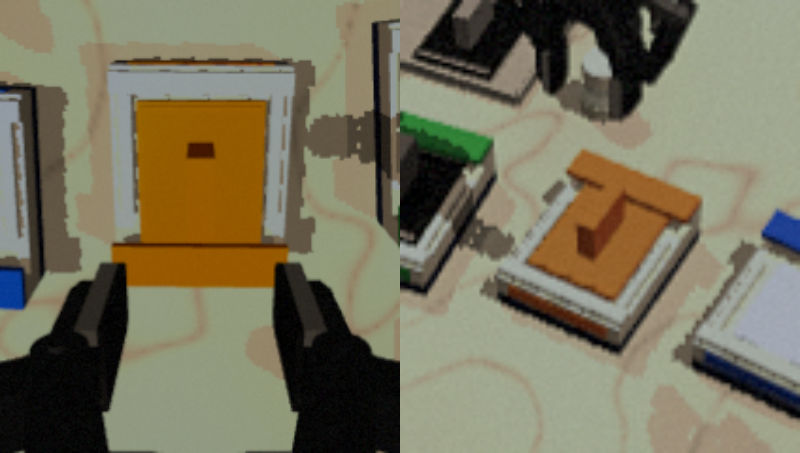

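The orange filter sits flat behind the stop with its edge under the lip (fit 0.984 at seat height). The blue filter is unmoved at (597.5,308).

Request:
drive_tool(series=[0.0,0.0,-0.06,0.0,0.0,-0.005,-0.12,0.0,0.0,-0.01,-0.18,0.0,0.0,-0.02,-0.24,0.0,0.0,-0.04,-0.3,-0.045,0.03,-0.048,-0.302,-0.045,0.053,-0.048,-0.302,-0.045,0.053,-0.048,-0.302,-0.045])

```text
time: 31.0
tcp_pos: [606.7, 306.1, 123.1]
eef_rot: [-0.511, -0.486, 0.518, -0.484]
force: [-0.4, 0.3, 0.7]
width: 0.501
```

```bash
python3 - <<'E'
from h import *
C=cam("wrist"); im=eyes.camera("wrist"); cv2.imwrite("pics/w16.png",im)
r=fit(C,im,"blue",PLATE,[597.5,308,-3.3]); print("fil b",r); v=r[0]
c,s=np.cos(np.radians(v[2])),np.sin(np.radians(v[2]))
go([[v[0]+13*c,v[1]+13*s,16]],v[2])
E
```

```text
fil b (array([598.7, 308.2,  -3.2]), np.float64(0.96))
tcp [608.2 306.6 125.2] yaw -3.4 w 0.498 F [ 0.3 -0.4 -0.2] t 31.1
  to [611.7 307.5  16. ] -> [ 0.1092  0.0038 -0.0014] turn -0.0035
```

Request:
drive_tool(series=[0.05,0.001,-0.001,0.0,0.09,0.001,-0.001,0.0,0.114,0.001,-0.001,0.0,0.114,0.001,-0.001,0.0,0.114,0.001,-0.001,0.0])

```text
time: 31.68
tcp_pos: [612.0, 308.8, 15.5]
eef_rot: [0.516, 0.485, -0.514, 0.485]
force: [0.4, -0.1, 1.0]
width: 0.498
```

Request:
drive_tool(series=[0.0,0.0,0.0,0.0,0.0,0.0,0.0,0.0,0.0,0.0,0.0,0.0,0.0,0.0,0.0,0.0,0.0,0.0,0.0,0.0], grip=0, newtons=30)

```text
time: 32.3
tcp_pos: [611.6, 308.9, 15.5]
eef_rot: [0.516, 0.485, -0.514, 0.485]
force: [-0.8, 0.2, 5.8]
width: 0.162
```

```bash
python3 - <<'E'
from h import *
go([[611,307,140]])
E
```

```text
tcp [611.6 308.9  15.5] yaw -3.39 w 0.162 F [-0.8  0.2  5.8] t 32.3
  to [611 307 140] -> [-0.1245 -0.0002  0.0017] turn -0.0
```

Request:
drive_tool(series=[-0.02,0.0,0.0,0.0,-0.06,0.0,0.0,0.0,-0.1,0.0,0.0,0.0,-0.13,0.0,0.0,0.0,-0.13,0.0,0.0,0.0,-0.13,0.0,0.0,0.0])

```text
time: 33.05
tcp_pos: [609.5, 307.9, 142.8]
eef_rot: [-0.514, -0.485, 0.515, -0.485]
force: [0.4, -0.0, -1.5]
width: 0.157
```

```bash
python3 - <<'E'
from h import *
C=cam("wrist"); im=eyes.camera("wrist"); cv2.imwrite("pics/w17.png",im)
c,s=np.cos(np.radians(-8.5)),np.sin(np.radians(-8.5))
go([[618.3+c*27,154+s*27,z] for z in (140,66)],-8.5)
E
```

```text
tcp [609.3 307.7 142.1] yaw -3.39 w 0.16 F [ 0.2  0.1 -1.8] t 33.1
  to [645. 150. 140.] -> [0.0023 0.045  0.1553] turn 0.0892
  to [645. 150.  66.] -> [0.0763 0.0452 0.1552] turn 0.0892
```

Request:
drive_tool(series=[0.0,0.01,0.05,0.03,0.0,0.03,0.1,0.06,0.0,0.045,0.155,0.089,0.04,0.045,0.155,0.089,0.07,0.045,0.155,0.089,0.078,0.045,0.155,0.089,0.078,0.045,0.155,0.089,0.078,0.045,0.155,0.089])

```text
time: 34.1
tcp_pos: [647.2, 151.4, 67.0]
eef_rot: [0.536, 0.461, -0.535, 0.462]
force: [-0.1, -0.3, -0.6]
width: 0.159
```

```bash
python3 - <<'E'
from h import *
C=cam("wrist"); im=eyes.camera("wrist"); cv2.imwrite("pics/w18.png",im)
c,s=np.cos(np.radians(-8.5)),np.sin(np.radians(-8.5))
go([[618.3+c*27,154+s*27,z] for z in (52,)],-8.5)
# compare with the orange reference: column profile of blue plate & white box
hsv=cv2.cvtColor(im,cv2.COLOR_BGR2HSV); m=cv2.inRange(hsv,*[np.array(v) for v in COL["blue"]])
for row in (196,200,205):
    x=np.where(m[row,180:340])[0]+180; w=np.where((im[row,150:370].min(1)>95))[0]+150
    print(row,"blue",x.min(),x.max(),"white",w.min(),w.max(), (ray(C,[[x.min(),row],[x.max(),row]],57)[:,1].mean()).round(1))
col=m[150:300,257]; print("blue rows at col257",(np.where(col)[0]+150)[:12], "col 230",(np.where(m[150:300,230])[0]+150)[:14])
top=(np.where(m[185:300,240])[0]+185).min(); print("far edge",ray(C,[240,top],57).round(1))
E
```

```text
tcp [647.2 151.4  67.2] yaw -8.47 w 0.163 F [-0.2  0.4 -1.1] t 34.1
  to [645. 150.  52.] -> [ 0.0152 -0.002   0.0017] turn 0.0005
196 blue 194 318 white 150 319 146.6
200 blue 194 318 white 150 319 146.9
205 blue 194 317 white 150 193 147.6
blue rows at col257 [176 177 178 193 194 195 196 197 198 199 200 201] col 230 [176 177 192 193 194 195 196 197 198 199 200 201 202 203]
far edge [[680.5 155.1  57. ]]
```

Request:
drive_tool(series=[0.006,-0.002,0.0015,0.0,0.012,-0.002,0.0015,0.0,0.015,-0.002,0.0015,0.0,0.017,-0.002,0.0015,0.0,0.019,-0.002,0.0015,0.0,0.021,-0.002,0.0015,0.0,0.022,-0.002,0.0015,0.0], newtons=22)

```text
time: 35.02
tcp_pos: [642.8, 149.8, 48.4]
eef_rot: [-0.535, -0.462, 0.536, -0.461]
force: [-9.8, -2.4, 22.5]
width: 0.161
```

Request:
drive_tool(series=[-0.003,0.0,0.0,0.0,-0.004,-0.003,0.0,0.0,-0.004,-0.006,0.0,0.0,-0.004,-0.009,0.0,0.0,-0.004,-0.012,0.0,0.0,-0.004,-0.015,0.0,0.0,-0.004,-0.015,0.0,0.0])

```text
time: 35.9
tcp_pos: [628.8, 151.9, 47.1]
eef_rot: [-0.535, -0.462, 0.536, -0.461]
force: [2.4, 0.4, 0.3]
width: 0.156
```

```bash
python3 - <<'E'
from h import *
C=cam("wrist"); im=eyes.camera("wrist"); cv2.imwrite("pics/w19.png",im)
go([[629,152.4,46]],-8.5)
m=cv2.inRange(cv2.cvtColor(im,cv2.COLOR_BGR2HSV),*[np.array(v) for v in COL["blue"]])
r=(np.where(m[180:300,240])[0]+180); print("far edge row",r.min(),ray(C,[240,r.min()],37).round(1))
mo=cv2.inRange(cv2.cvtColor(cv2.imread("pics/w14.png"),cv2.COLOR_BGR2HSV),*[np.array(v) for v in COL["orange"]])
print("orange ref row",(np.where(mo[180:300,240])[0]+180).min())
E
```

```text
tcp [628.8 151.9  47.1] yaw -8.49 w 0.159 F [ 2.7 -0.3 -1.6] t 36.0
  to [629.  152.4  46. ] -> [ 0.0011  0.0001 -0.0006] turn 0.0001
far edge row 191 [[663.1 155.3  37. ]]
orange ref row 191
```

Same state as the orange one at this stage, so I press down and release.

Request:
drive_tool(series=[0.002,-0.001,0.0,0.0,0.004,-0.002,0.0,0.0,0.006,-0.002,0.0,0.0,0.008,-0.002,0.0,0.0,0.008,-0.002,0.0,0.0])

```text
time: 36.58
tcp_pos: [630.0, 151.8, 44.3]
eef_rot: [0.537, 0.46, -0.534, 0.463]
force: [0.2, -2.4, 18.7]
width: 0.157
```

Request:
drive_tool(series=[-0.006,0.0,0.0,0.0,-0.006,0.0,0.0,0.0,-0.006,0.0,0.0,0.0,-0.006,0.0,0.0,0.0,-0.03,0.0,0.0,0.0,-0.07,0.0,0.0,0.0,-0.12,0.0,0.0,0.0,-0.14,0.0,0.0,0.0], grip=50)

```text
time: 37.58
tcp_pos: [628.6, 152.7, 182.9]
eef_rot: [0.537, 0.461, -0.534, 0.462]
force: [0.1, -0.2, 0.1]
width: 0.499
```

```bash
python3 - <<'E'
from h import *
C=cam("wrist");go([[700,0,230],[622,-425,200]],0); im=eyes.camera("wrist"); b=eyes.camera("scene"); t=eyes.camera("top"); cv2.imwrite("pics/w20.png",im); cv2.imwrite("pics/t20.png",t); cv2.imwrite("pics/s20.png",b)
PV=[box3(-37,45,-35,35,0,6)]+RIB
F=[box3(-45,45,-35,35,30,36),box3(-22.5,22.5,-7,7,36,70)]+LIP
print("seated b",fit(C,im,"blue",PV,[617,153,-8.5],z=30,cam_pad=5)); print("lip+plate",fit(C,im,"blue",F,[617,153,-8.5],cam_pad=20))
T=cam("top"); print("top orange",fit(T,t,"orange",F,[616,4,-6],cam_pad=8),"blue",fit(T,t,"blue",F,[618,154,-8.5],cam_pad=8))
a=cv2.resize(im[100:340,150:362],(400,453)); cc=cv2.resize(b[120:290,130:340],(400,324))
cv2.imwrite("pics/w20o.png",np.hstack([a,np.vstack([cc,cv2.resize(t[150:280,180:412],(400,224))])[:453]]))
E
```

```text
tcp [628.6 152.7 182.9] yaw -8.49 w 0.499 F [ 0.1 -0.2  0.1] t 37.6
  to [700   0 230] -> [-0.047   0.0933  0.1404] turn -0.1482
  to [ 622 -425  200] -> [-0.018   0.0788  0.5723] turn -0.1482
seated b (array([615.6, 153.4,  -8.6]), np.float64(0.961))
lip+plate (array([618.2, 153.2,  -9. ]), np.float64(0.917))
top orange (array([614.4,   2.8,  -6. ]), np.float64(0.936)) blue (array([600.9, 150.3,   2.2]), np.float64(0.441))
```

View pics/w20o.png

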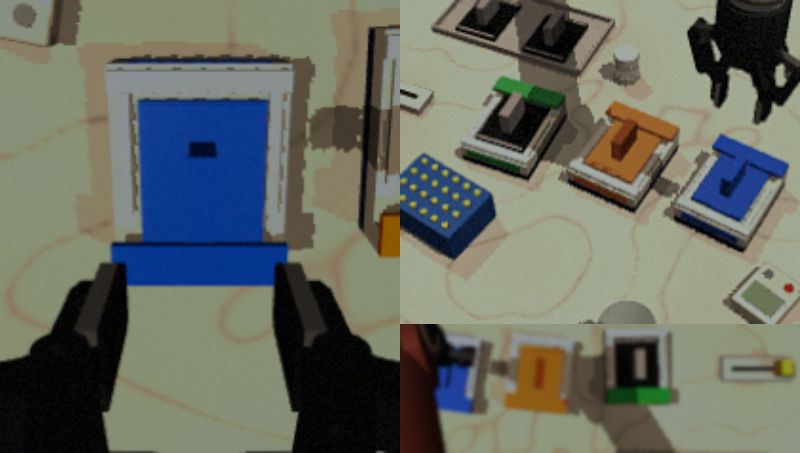

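The blue filter is flat in its box like the orange one. Both shutters lie flat in the tray and the green shutter is untouched. Next I slide the dimmer on, from its -y side.

Request:
drive_tool(series=[0.0,0.01,0.06,-0.02,0.0,0.02,0.12,-0.04,0.0,0.03,0.18,-0.06,0.0,0.04,0.24,-0.08,0.0,0.05,0.3,-0.1,0.0,0.06,0.36,-0.12,0.0,0.065,0.42,-0.148,0.0,0.07,0.48,-0.148], grip=0)

```text
time: 38.72
tcp_pos: [624.3, -334.0, 176.8]
eef_rot: [0.5, 0.502, -0.5, 0.498]
force: [0.8, -0.5, -0.6]
width: -0.002
```

Request:
drive_tool(series=[0.0,-0.005,0.05,0.0,0.0,-0.005,0.107,0.0,0.0,-0.005,0.107,0.0,0.0,-0.005,0.107,0.0,0.0,-0.005,0.107,0.0])

```text
time: 39.35
tcp_pos: [621.4, -437.2, 178.7]
eef_rot: [0.5, 0.502, -0.499, 0.5]
force: [-0.4, 0.5, -0.3]
width: 0.003
```

```bash
python3 - <<'E'
from h import *
C=cam("wrist"); im=eyes.camera("wrist")
for d in silhouettes("wrist","dimmer_top")[:2]: print(round(d["score"],2),np.round(d["box"]),ray(C,d["box"][:2],45).round(1))
go([[623,-440,33],[623,-345,33]],0)
E
```

```text
0.56 [216. 184.  24.  37.] [[ 624.8 -397.7   45. ]]
tcp [ 621.4 -437.7  179.6] yaw 0.14 w -0.003 F [ 0.7 -0.6 -0.1] t 39.5
  to [ 623 -440   33] -> [0.1466 0.0016 0.0025] turn 0.0025
  to [ 623 -345   33] -> [ 0.1467  0.0018 -0.0925] turn 0.0025
```

Request:
drive_tool(series=[0.05,0.002,0.003,0.0,0.1,0.002,0.003,0.0,0.146,0.002,0.003,0.0,0.148,0.002,0.003,0.0,0.148,0.002,0.003,0.0,0.148,0.002,0.003,0.0])

```text
time: 40.2
tcp_pos: [624.6, -443.8, 35.3]
eef_rot: [0.5, 0.498, -0.5, 0.502]
force: [0.5, 0.4, 0.3]
width: -0.0
```

Request:
drive_tool(series=[0.0,0.0,-0.015,0.0,0.0,0.0,-0.03,0.0,0.0,0.0,-0.045,0.0,0.0,0.0,-0.06,0.0,0.0,0.0,-0.075,0.0,0.0,0.0,-0.088,0.0,0.0,0.0,-0.092,0.0,0.0,0.0,-0.092,0.0])

```text
time: 41.2
tcp_pos: [622.8, -351.3, 31.7]
eef_rot: [0.5, 0.499, -0.5, 0.5]
force: [1.0, -2.8, 1.2]
width: -0.001
```

```bash
python3 - <<'E'
from h import *
go([[623,-345,33]],0)
E
```

```text
tcp [ 622.8 -351.3   31.7] yaw -0.05 w -0.001 F [ 1.  -2.8  1.2] t 41.2
  to [ 623 -345   33] -> [-0.0013  0.0002 -0.0063] turn -0.0008
```

Request:
drive_tool(series=[0.0,0.0,-0.003,0.0,0.0,0.0,-0.006,0.0,0.0,0.0,-0.009,0.0,0.0,0.0,-0.011,0.0,0.0,0.0,-0.011,0.0])

```text
time: 41.82
tcp_pos: [622.8, -350.8, 32.2]
eef_rot: [0.499, 0.493, -0.504, 0.504]
force: [4.5, -15.2, -5.8]
width: -0.003
```

Request:
drive_tool(series=[0.0,0.0,0.025,0.0,-0.05,0.0,0.04,0.0,-0.11,0.0,0.04,0.0,-0.17,0.0,0.04,0.0,-0.19,0.0,0.04,0.0,-0.19,0.0,0.04,0.0,-0.19,0.0,0.04,0.0])

```text
time: 42.7
tcp_pos: [621.5, -378.4, 219.0]
eef_rot: [0.5, 0.502, -0.5, 0.498]
force: [0.8, 0.2, -0.2]
width: -0.0
```

```bash
python3 - <<'E'
from h import *
C=cam("wrist");go([[623,-345,33]],0); im=eyes.camera("wrist")
for d in silhouettes("wrist","dimmer_top")[:1]: print(round(d["score"],2),ray(C,d["box"][:2],45).round(1))
T=cam("top"); t=eyes.camera("top"); cv2.imwrite("pics/t21.png",t)
F=[box3(-45,45,-35,35,30,36),box3(-22.5,22.5,-7,7,36,70)]+LIP
print("orange",fit(T,t,"orange",F,[616,4,-6],cam_pad=8),"blue",fit(T,t,"blue",F,[618,154,-8.5],cam_pad=8))
for y in(-192,-312): print("shutter",fit(T,t,"rib",RIB,[423,y,0],z=4,cam_pad=8))
print("green",fit(T,t,"rib",RIB,[628,-152,0],z=30,cam_pad=8))
for q,h in(("jar",50),("timer",22),("tip_box",54)):
    for d in silhouettes("top",q)[:1]: print(q,np.round(d["box"]))
E
```

```text
tcp [ 621.5 -378.4  219. ] yaw 0.02 w -0.0 F [ 0.8  0.2 -0.2] t 42.7
  to [ 623 -345   33] -> [ 0.1861  0.0024 -0.0327] turn 0.0004
0.87 [[ 624.6 -327.7   45. ]]
orange (array([614.1,   3.6,  -6.4]), np.float64(0.945)) blue (array([617.3, 153.2,  -8.2]), np.float64(0.913))
shutter (array([ 423.8, -194.6,    4.4]), np.float64(0.595))
shutter (array([ 420.7, -315.1,   14. ]), np.float64(0.522))
green (array([ 626.3, -156.2,    3.1]), np.float64(0.631))
jar [283. 235.  16.  14.]
timer [177. 137.  28.  29.]
tip_box [326. 118.  51.  35.]
```

```bash
python3 -c "
from h import *
print(workorder.job_done())"
```

```text
the job is handed in; nothing more can be done
None
```

The job is handed in after about 43 s on the robot's clock. Nothing I measured suggests a failed step, but the hand-in reports no verdict.

- **Dimmer:** I slid it off first, until it pressed on its end stop at about 14 N. At the end I slid it on against the other stop at about 15 N. By the camera, the grip travelled about 70 mm between the two ends.
- **Shutters:** The orange and blue shutters came out from under their lips and lie in the tray. The green shutter stayed in its box, since no green filter was laid out.
- **Filters:** The orange filter was knocked aside during the run. I found it again about 35 mm away and fitted it, and I fitted the correctly sized blue one too. Both look flat, under their lips and behind their stops. The wrist-camera model fits overlapped 0.98 (orange) and 0.96 (blue) at seat height, level. From the top camera, each plate-and-lip model landed within about 3 mm of the box position.

**Checks that were weak or disagreed:**
- In the last top picture, the fits of the grey shutter ribs were poor (overlap 0.5–0.6, with turn readings up to 14°). The closer wrist-camera fits had given 0.85 or better, and the shutters looked flat in the last picture I viewed.
- One blue-box fit failed because the arm covered the box; the repeat with the arm clear was good (0.91).
- The jar, timer and tip box showed up within about 2 pixels of where they started.

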